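# Stow the van's radio bench for the road

### The job

Get the radio bench ready for the drive: first stand every battery pack from the bench upright in a bay of the open radio case, one to a bay, then lower the case's cover level over the two guide pins until it lies flat on the case all round. Hang every headset over the rail with the bar through its arch, crown up, squarely across the bar (this may be done at any time); leave the phone, mug and roll of tape where they are.

Things in the scene. Friction and masses are not known exactly. Their poses are not given: they have to be found in the camera images.
- radio_rim (a point): radio case, fixed: dark open-topped metal box 150 (x) x 190 (y) mm, 58 mm high, walls 5 mm, floor 6 mm. Point: centre of the open top, level with the walls' upper edge; z up; the display panel faces +x. Two guide pins stand inside (pin points). A 6 mm high, 4 mm thick fence on the floor makes three bays at y = -44, 0 and +44 mm, x = 0, each 58 (x) by 40 mm (y) inside
- pin_a (a point): guide pin of the case, 8 mm diameter, last 10 mm tapered to 3 mm. Point: its tip, 28 mm above the case's upper edge, at x = 0, y = +78 mm of radio_rim
- pin_b (a point): the other guide pin, alike, at x = 0, y = -78 mm of radio_rim
- cover_grip (a point): loose cover, 0.3 kg, lying grip up: grey plate 150 (x) x 190 (y) x 8 mm with two 10.5 mm through holes at x = 0, y = +78 and -78 mm (a half turn makes no difference). On its middle stands a black grip 14 mm thick (x), 60 long (y), 8 to 40 mm above the plate's underside. Point: mid-grip, 24 mm above the underside; z up. Home on the case walls the point is 24 mm above radio_rim
- rail_mid (a point): headset rail, fixed: horizontal steel bar, 12 mm diameter, 300 mm long along its y axis, a post at each end. Point: middle of the bar, on its axis, 150 mm above the bench; z up
- pack0_mid (a point): battery pack (two or three are present), all alike: grey-black block 50 (x) x 32 (y) x 46 mm high, 0.16 kg, on its base, two brass contacts on top. Point: its centre, half-way up; z up. In a bay its x axis lies along the case's x axis (either way round) and the point is 29 mm below radio_rim
- pack1_mid (a point): battery pack (two or three are present), all alike: grey-black block 50 (x) x 32 (y) x 46 mm high, 0.16 kg, on its base, two brass contacts on top. Point: its centre, half-way up; z up. In a bay its x axis lies along the case's x axis (either way round) and the point is 29 mm below radio_rim
- pack2_mid (a point): battery pack (two or three are present), all alike: grey-black block 50 (x) x 32 (y) x 46 mm high, 0.16 kg, on its base, two brass contacts on top. Point: its centre, half-way up; z up. In a bay its x axis lies along the case's x axis (either way round) and the point is 29 mm below radio_rim
- hs0_grip (a point): rigid headset (2 or 3 present), 0.22 kg, upright on its 2 ear cups: inverted U in its x-z plane, 154 mm wide, 174 high. Grey module 40 (x) x 26 (y) x 30 mm high on the crown is the grip. Point: module centre, 159 mm above the base, 19 mm above the arch's inside top (flat 44 mm in x). Cups 24 x 54 (y) x 58 high at x = +-65 mm, 98 apart. Hung, bar along its y, point 25 mm above bar axis
- hs1_grip (a point): rigid headset (2 or 3 present), 0.22 kg, upright on its 2 ear cups: inverted U in its x-z plane, 154 mm wide, 174 high. Grey module 40 (x) x 26 (y) x 30 mm high on the crown is the grip. Point: module centre, 159 mm above the base, 19 mm above the arch's inside top (flat 44 mm in x). Cups 24 x 54 (y) x 58 high at x = +-65 mm, 98 apart. Hung, bar along its y, point 25 mm above bar axis
- hs2_grip (a point): rigid headset (2 or 3 present), 0.22 kg, upright on its 2 ear cups: inverted U in its x-z plane, 154 mm wide, 174 high. Grey module 40 (x) x 26 (y) x 30 mm high on the crown is the grip. Point: module centre, 159 mm above the base, 19 mm above the arch's inside top (flat 44 mm in x). Cups 24 x 54 (y) x 58 high at x = +-65 mm, 98 apart. Hung, bar along its y, point 25 mm above bar axis
- phone: bystander: mobile phone lying on the bench, 75 x 155 x 9 mm
- mug: bystander: white mug, 80 mm across, 95 mm high, origin at the centre of its underside
- tape: bystander: roll of black tape lying on the bench, 60 mm across, 20 mm high
There are look-alikes about, which are no part of the job. What is shaped like the part that bears hs0_grip but blue is not meant.

How it is judged:
By the outcome, as a careful person would: the job done as asked, in the order asked, and still so for the second after the job is handed in, with the robot touching nothing.
Of hs0, hs1, hs2 only 2 to 3 are there at a start; the rules pass over those that are not, and their reading is None.
Of pack0, pack1, pack2 only 2 to 3 are there at a start; the rules pass over those that are not, and their reading is None.
At some moment in a run one of pack0, pack1, pack2, cover may be knocked a few centimetres aside while the robot is not near it.
It also fails if it takes over 210 s, if anything falls off the work surface, if the arm or the gripper's body presses on something with over 40 N, if the wrist force passes 120 N, or if a joint passes its speed limit or range.

### The arm

A 6-joint arm with a two-finger parallel gripper is mounted at the origin on the work surface. World frame = base frame: x ahead of the robot, y to its left, z up, the work surface at z = 0. Lengths are in mm, angles in rad, forces in N, time in s.
With the tool pointing down it reaches from about 275 to 750 mm from the base axis. Payload 10.2 kg.
Tool frame: the origin (TCP) lies at the very end of the fingers, on their centre line; the grasp point (between the pads) lies 19 mm behind it; z points along the fingers, y is the line along which they close (so a half turn about z gives the same grasp; the last joint's range is limited). The gripper opens to 85 mm and grips with 20 to 120 N. Pads are 22 mm wide; open, the fingers measure 114 mm over their backs; the gripper's body (76 mm by 85 mm) begins 54 mm behind the grasp point. The pads swing forward as they close: fully open they stand 13 mm farther back than shut.
Start: joints at [-1.558, 0.313, 1.498, -0, 1.331, -0.223], TCP at [122.637, -510.481, 231.294] pointing down, gripper open.
Joint ranges: [-2.94, 2.94], [-0.97, 2.17], [0.19, 2.56], [-1.23, 4.37], [0.02, 3.11], [-2.88, 2.88]. Speed limits (rad/s): [2.39, 2.39, 3.01, 3.14, 3.14, 3.14].

### API

Orientations are given as a unit quaternion [w, x, y, z].
In Python, from rig import monitor, eyes, job gives the robot as it stands. The module is installed in compiled form; this text tells all that it offers.
- The arm moves only by the tool send_rows, never from a script. Its argument "targets" is one flat list of numbers, 7 for each row, row after row: the turn, a rotation vector about the tool's x, y, z in degrees, then the shift along the tool's x, y, z in units of 60 mm (1.0 is 60 mm), then the opening, from -1 (shut) to 1 (fully open), so that 0 is half open. A call has 1 to 5 rows; each row shifts and turns the commanded pose from where the row before left it, along the tool's axes as they then stand; what a row does not reach is not made up. A row lasts 1/8 s, in which the tool goes at most 62.5 mm and 10.7 degrees, less where a joint would pass 70% of its speed; a pose out of reach is approached as far as the arm can. A call is refused whole if a number of a shift passes 1 or a number of a turn 10.7, either way. A call with a gripper value outside its range is refused whole. The fingers move at their own pace and stop on an object; "newtons" is the grip in N (left out, the last holds). Time passes only in rows, so rows that do not move let the fingers close. It gives the time, the measured TCP pose, the force, the opening and the grip force at its end, in the units of the state.
- monitor.sense(): the state, without advancing time (a new reading comes with each control period).
- eyes.capture(name): name is "scene" or "top" or "wrist"; returns a dict with "img" (420x560x3 uint8, red, green, blue), "K" (3x3 intrinsics, pixels), "R" (3x3) and "t" (3): a world point X has camera coordinates R X + t. Camera axes: x right, y down, z forward; pixel columns grow to the right and rows downward; lengths in mm; the calibration is good to about 2 mm. A picture is of the moment at which its call begins. There is no depth.
- job.finish_job(): hands the job in; it is judged then, once.
The state is a dict: "time_s": time; "joints": joint angles; "dq": joint speeds; "tau": joint torques, N m; "eef_pos": TCP position; "ee_rot": TCP orientation; "force": force on the tool from outside, world axes, zero at the start; "wrist_torque": the same for the moment, N m; "grip_width": opening from 0.0 (shut) to 1.0 (fully open); "grip_force": force on a finger pad.
Only numpy, scipy, OpenCV 4.12 (cv2) and the standard library are available. Lean on these libraries where they do the work, as an engineer would, in place of code of your own. Each camera call takes 0.05 s, during which the arm holds its last target. There are 200 camera calls.

## Working session

There is one attempt and no reset: what is moved stays moved. The work goes in short steps, Python scripts to look and compute and a tool call to move; the robot and the scene stay as the last step left them, time stands still between calls to the robot, and variables do not carry over. Pictures are saved under pics/ and viewed, at most 14 in all, crops included, and the job is handed in when it is done.

Besides the shell and the picture viewer there is one more tool, called after ">>>" in YAML: its name, and indented under it one key for each argument. send_rows: Moves the arm, as the interface text tells. Its arguments: {"type":"object","properties":{"targets":{"type":"array","items":{"type":"number"}},"newtons":{"type":"number"}},"required":["targets"]}

```bash
mkdir -p pics
python3 - <<'E'
from rig import monitor, eyes
import cv2, numpy as np, pickle
s=monitor.sense(); print({k:np.round(v,3).tolist() for k,v in s.items()})
for n in("top","scene"):
    c=eyes.capture(n); pickle.dump(c,open(f"{n}0.pkl","wb"))
    cv2.imwrite(f"pics/{n}0.png",cv2.resize(c["img"][:,:,::-1],(800,600),interpolation=cv2.INTER_CUBIC))
    print(n,np.round(c["K"],1).tolist(),np.round(c["R"],3).tolist(),np.round(c["t"],1), (-c["R"].T@c["t"]).round())
E
```

```text
{'time_s': 0.0, 'joints': [-1.558, 0.313, 1.498, -0.0, 1.331, -0.223], 'dq': [-0.0, 0.0, 0.001, 0.002, 0.001, -0.0], 'tau': [0.002, -41.226, -25.974, -0.0, 0.004, -0.0], 'eef_pos': [122.619, -510.221, 230.736], 'ee_rot': [-0.001, 0.993, 0.118, 0.0], 'force': [-0.538, 0.311, 0.692], 'wrist_torque': [0.011, 0.04, -0.029], 'grip_force': 0.0, 'grip_width': 0.999}
top [[417.9, 0.0, 282.7], [0.0, 417.9, 209.3], [0.0, 0.0, 1.0]] [[0.001, -1.0, 0.009], [-0.993, -0.002, -0.115], [0.115, -0.009, -0.993]] [  89.5  511.2 1455.9] [ 340.  103. 1504.]
scene [[518.1, 0.0, 288.1], [0.0, 518.1, 213.6], [0.0, 0.0, 1.0]] [[-0.454, 0.891, 0.002], [0.722, 0.369, -0.586], [-0.523, -0.265, -0.81]] [ 142.9 -347.4 1851.8] [1284.  491. 1296.]
```

View pics/top0.png

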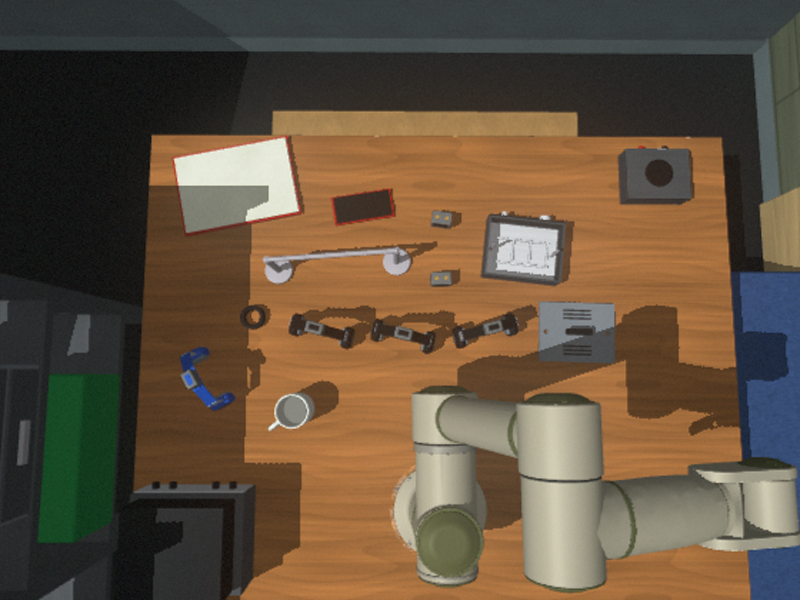

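View pics/scene0.png

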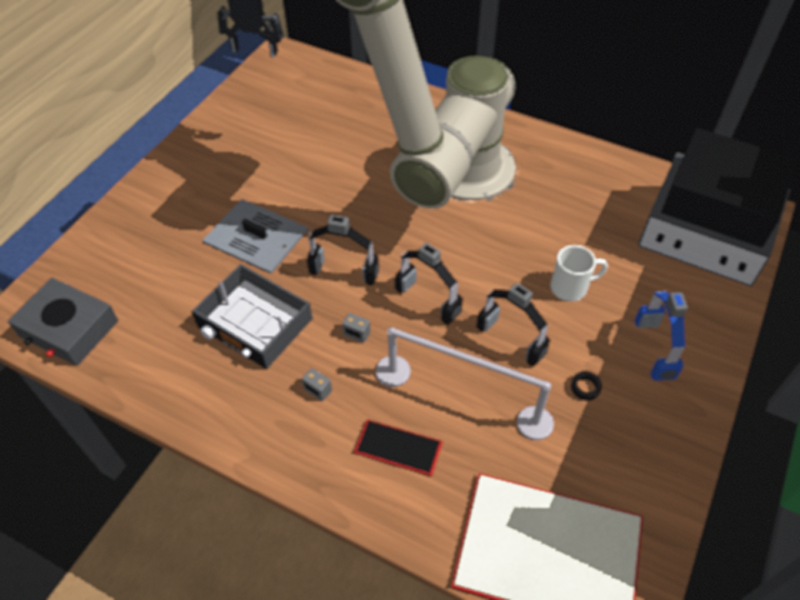

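Both pictures show two packs (top view px (441,217) and (442,278)), three black headsets at (320,330), (402,333) and (485,329), the cover at (578,332), the case at (525,249) and the rail from (277,258) to (397,251). The blue headset is the look-alike.

```bash
cat > h.py <<'E'
import numpy as np, cv2, pickle
from scipy.spatial.transform import Rotation as Ro
def bp(c,px,z):
    px=np.atleast_2d(px).astype(float); r=np.c_[px,np.ones(len(px))]@np.linalg.inv(c["K"]).T@c["R"]
    o=-c["R"].T@c["t"]; return o+r*((z-o[2])/r[:,2])[:,None]
def pj(c,X):
    q=np.atleast_2d(X)@c["R"].T+c["t"]; q=q@c["K"].T; return q[:,:2]/q[:,2:]
def tool(s):
    w,x,y,z=s["ee_rot"]; return Ro.from_quat([x,y,z,w]).as_matrix(), np.array(s["eef_pos"])
E
python3 - <<'E'
from h import *
from rig import monitor,eyes
c=pickle.load(open("top0.pkl","rb")); f=0.7
for n,p,z in [("case",[(487,215),(572,222),(563,284),(482,276)],58),("packs",[(441,216),(441,276)],46),("cover",[(540,302),(615,304),(614,362),(538,360)],8),
 ("grip",[(580,330)],40),("mods",[(314,327),(402,333),(485,329)],174),("hsends",[(290,322),(353,340),(373,330),(435,345),(455,339),(518,321)],30),("rail",[(266,260),(409,249)],150),("mug",[(294,411)],95),("tape",[(254,317)],10)]:
    X=bp(c,np.array(p)*f,z); print(n,X[:,:2].round().tolist(),X.mean(0).round())
w=eyes.capture("wrist"); R,p=tool(monitor.sense())
print("cam in tool",(R.T@(-w["R"].T@w["t"]-p)).round(1),(w["R"]@R).round(3).tolist(),w["K"].round(1).tolist())
print(R.round(3).tolist())
E
```

```text
case [[718.0, -116.0], [701.0, -327.0], [546.0, -300.0], [565.0, -101.0]] [ 632. -211.   58.]
packs [[718.0, -3.0], [567.0, -2.0]] [643.  -2.  46.]
cover [[507.0, -254.0], [502.0, -444.0], [356.0, -436.0], [361.0, -245.0]] [ 431. -345.    8.]
grip [[434.0, -343.0]] [ 434. -343.   40.]
mods [[431.0, 291.0], [418.0, 95.0], [427.0, -90.0]] [426.  99. 174.]
hsends [[453.0, 371.0], [409.0, 215.0], [434.0, 166.0], [397.0, 13.0], [412.0, -36.0], [457.0, -193.0]] [427.  89.  30.]
rail [[587.0, 408.0], [613.0, 79.0]] [600. 243. 150.]
mug [[241.0, 346.0]] [241. 346.  95.]
tape [[467.0, 465.0]] [467. 465.  10.]
cam in tool [  67.1   -0.2 -142.9] [[-0.0, 1.0, 0.0], [-0.966, -0.0, -0.26], [-0.26, -0.0, 0.966]] [[329.8, 0.0, 277.8], [0.0, 329.8, 215.5], [0.0, 0.0, 1.0]]
[[0.972, 0.234, -0.0], [0.234, -0.972, 0.001], [0.0, -0.001, -1.0]]
```

```bash
cat >> h.py <<'E'
def plan(x,y,z,psi,cap=0.8,s=None):
    """tool-down target (mm, deg): turn about tool z, then shift in tool units after turning"""
    from rig import monitor
    s=s or monitor.sense(); R,p=tool(s); ps=np.degrees(np.arctan2(R[1,0],R[0,0])); t=-((psi-ps+180)%360-180)
    a=np.radians(psi); d=np.array([x,y,z])-p
    v=np.array([d[0]*np.cos(a)+d[1]*np.sin(a), d[0]*np.sin(a)-d[1]*np.cos(a), -d[2]])/60
    n=max(1,int(np.ceil(np.linalg.norm(v)/cap)))
    print(f"at {p.round(1)} psi {ps:.2f} q6 {s['joints'][5]:.2f} tilt {np.degrees(np.arccos(min(1,-R[2,2]))):.2f} | turn {t:.2f} total shift {v.round(3)} = {n} x {(v/n).round(3)}")
E
python3 - <<'E'
from h import *
plan(660,-120,300,0)
E
```

```text
at [ 122.6 -510.3  230.9] psi 13.51 q6 -0.22 tilt 0.06 | turn 13.51 total shift [ 8.956 -6.505 -1.152] = 14 x [ 0.64  -0.465 -0.082]
```

>>> send_rows:
  targets: [0, 0, 6.8, 0, 0, -0.5, 1, 0, 0, 6.8, 0, 0, -0.6, 1, 0, 0, 0, 0.64, -0.464, 0, 1, 0, 0, 0, 0.64, -0.464, 0, 1, 0, 0, 0, 0.64, -0.464, 0, 1]

```text
time_s: 0.78
eef_pos: [238.9, -426.1, 297.1]
ee_rot: [-0.0, 1.0, -0.001, -0.0]
force: [-0.1, -0.6, 0.2]
grip_width: 1.0
grip_force: 0.0
```

>>> send_rows:
  targets: [0, 0, 0, 0.64, -0.464, 0, 1, 0, 0, 0, 0.64, -0.464, 0, 1, 0, 0, 0, 0.64, -0.464, 0, 1, 0, 0, 0, 0.64, -0.464, 0, 1, 0, 0, 0, 0.64, -0.464, 0, 1]

```text
time_s: 1.4
eef_pos: [431.3, -287.1, 297.1]
ee_rot: [-0.0, 1.0, -0.001, -0.0]
force: [-0.0, -0.5, 0.3]
grip_width: 0.999
grip_force: 0.0
```

>>> send_rows:
  targets: [0, 0, 0, 0.64, -0.464, 0, 1, 0, 0, 0, 0.64, -0.464, 0, 1, 0, 0, 0, 0.64, -0.464, 0, 1, 0, 0, 0, 0.64, -0.464, 0, 1, 0, 0, 0, 0.64, -0.464, 0, 1]

```text
time_s: 2.02
eef_pos: [623.5, -148.3, 297.0]
ee_rot: [-0.0, 1.0, -0.001, -0.0]
force: [-0.1, -0.7, -0.0]
grip_width: 1.0
grip_force: 0.0
```

>>> send_rows:
  targets: [0, 0, 0, 0.64, -0.464, 0, 1, 0, 0, 0, 0, 0, 0, 1, 0, 0, 0, 0, 0, 0, 1]

```text
time_s: 2.4
eef_pos: [660.5, -121.9, 297.0]
ee_rot: [0.0, 1.0, -0.001, -0.0]
force: [-0.4, -0.8, -0.4]
grip_width: 1.002
grip_force: 0.0
```

```bash
cat >> h.py <<'E'
def snap(n,cam="wrist",sc=800/560):
    from rig import eyes
    c=eyes.capture(cam); pickle.dump(c,open(f"{n}.pkl","wb"))
    cv2.imwrite(f"pics/{n}.png",cv2.resize(c["img"][:,:,::-1],None,fx=sc,fy=sc,interpolation=cv2.INTER_CUBIC)); return c
E
python3 - <<'E'
from h import *
plan(660,-120,300,0); snap("w1")
E
```

```text
at [ 660.5 -121.9  297. ] psi -0.10 q6 1.22 tilt 0.05 | turn -0.10 total shift [-0.008 -0.032 -0.051] = 1 x [-0.008 -0.032 -0.051]
```

View pics/w1.png

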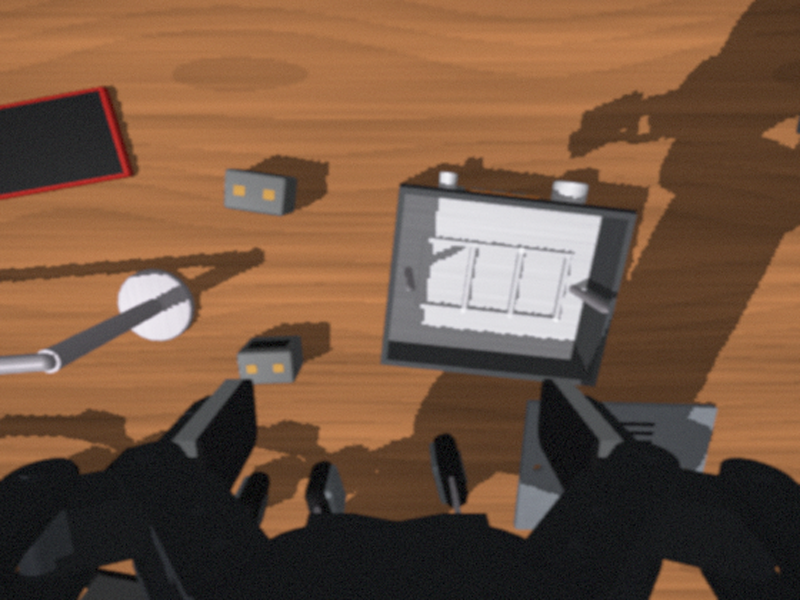

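The view shows the case's rim corners at (402,184), (637,212), (596,384) and (383,363), with no pack in it. Pack contacts are at (239,190)/(269,195) and (252,370)/(278,369).

Run:
```python
from h import *
from scipy import ndimage
c=pickle.load(open("w1.pkl","rb")); im=c["img"].astype(int)
# brass contacts
r,g,b=im[...,0],im[...,1],im[...,2]
hsv=cv2.cvtColor(c["img"],cv2.COLOR_RGB2HSV); 
for q in [(239,190),(269,195),(252,370),(278,369)]:
    u,v=int(q[0]*.7),int(q[1]*.7); print(hsv[v,u],end=" ")
m=(hsv[...,0]>=14)&(hsv[...,0]<=26)&(hsv[...,1]>120)&(hsv[...,2]>150); l,n=ndimage.label(m)
for i in range(1,n+1):
    k=l==i
    if k.sum()>=15:
        v,u=ndimage.center_of_mass(k); print("contact",(round(u/.7),round(v/.7)),k.sum(),bp(c,(u,v),47).round(1))
X=bp(c,np.array([(402,184),(637,212),(596,384),(383,363)])*.7,58); print(X.round(1).tolist(), X.mean(0).round(1))
d=lambda i,j: (np.linalg.norm(X[i]-X[j]).round(1),np.degrees(np.arctan2(*(X[i]-X[j])[[1,0]])).round(1))
print("y edges",d(0,1),d(3,2),"x edges",d(0,3),d(1,2))
```

```text
[ 18 152 213] [ 18 152 211] [ 18 152 218] [ 18 153 214] contact (239, 190) 42 [[720.8   6.7  47. ]]
contact (268, 194) 41 [[717.3 -17.2  47. ]]
contact (278, 367) 29 [[566.8 -14.6  47. ]]
contact (251, 368) 29 [[565.6   9.6  47. ]]
[[725.1, -125.4, 58.0], [703.2, -312.4, 58.0], [555.0, -295.8, 58.0], [575.0, -109.1, 58.0]] [ 639.6 -210.7   58. ]
y edges (np.float64(188.3), np.float64(83.3)) (np.float64(187.8), np.float64(83.9)) x edges (np.float64(150.9), np.float64(-6.2)) (np.float64(149.1), np.float64(-6.4))
```

Run:
```python
from h import *
plan(566.2,-2.5,130,2.8)
```

```text
at [ 660.3 -122.3  297.4] psi -0.14 q6 1.22 tilt 0.02 | turn -2.94 total shift [-1.469 -2.07   2.79 ] = 5 x [-0.294 -0.414  0.558]
```

>>> send_rows:
  targets: [0, 0, -2.94, 0, 0, 0.5, 1, 0, 0, 0, -0.367, -0.517, 0.57, 1, 0, 0, 0, -0.367, -0.517, 0.57, 1, 0, 0, 0, -0.367, -0.517, 0.57, 1, 0, 0, 0, -0.367, -0.517, 0.57, 1]

```text
time_s: 3.08
eef_pos: [565.2, -2.1, 130.2]
ee_rot: [0.0, 1.0, 0.024, 0.001]
force: [1.1, 0.2, -0.5]
grip_width: 1.002
grip_force: 0.0
```

>>> send_rows:
  targets: [0, 0, 0, 0, 0, 0, 1, 0, 0, 0, 0, 0, 0, 1]

```text
time_s: 3.32
eef_pos: [567.4, -3.2, 131.9]
ee_rot: [0.0, 1.0, 0.024, 0.001]
force: [0.1, -0.7, -0.1]
grip_width: 0.998
grip_force: 0.0
```

```bash
cat >> h.py <<'E'
def contacts(c,z=46):
    from scipy import ndimage
    hsv=cv2.cvtColor(c["img"],cv2.COLOR_RGB2HSV)
    m=(hsv[...,0]>=14)&(hsv[...,0]<=26)&(hsv[...,1]>130)&(hsv[...,2]>120); l,n=ndimage.label(m); o=[]
    for i in range(1,n+1):
        k=l==i
        if k.sum()>=20:
            v,u=ndimage.center_of_mass(k); o.append(bp(c,(u,v),z)[0]); print((round(u),round(v)),k.sum(),o[-1].round(1))
    return o
E
python3 - <<'E'
from h import *
plan(566.2,-2.5,14,2.8); contacts(snap("w2"))
E
```

```text
at [567.4  -3.2 131.9] psi 2.79 q6 1.31 tilt 0.15 | turn -0.01 total shift [-0.019 -0.012  1.965] = 3 x [-0.006 -0.004  0.655]
(261, 225) 99 [565.3   9.4  46. ]
(294, 225) 104 [566.3 -14.6  46. ]
```

>>> send_rows:
  targets: [0, 0, 0, -0.026, -0.01, 0.65, 1, 0, 0, 0, 0, 0, 0.65, 1, 0, 0, 0, 0, 0, 0.66, 1, 0, 0, 0, 0, 0, 0, 1, 0, 0, 0, 0, 0, 0, -0.2]
  newtons: 40

```text
time_s: 4.0
eef_pos: [566.5, -2.2, 14.9]
ee_rot: [0.0, 1.0, 0.025, 0.002]
force: [-0.4, 0.4, -0.1]
grip_width: 0.82
grip_force: 0.0
```

>>> send_rows:
  targets: [0, 0, 0, 0, 0, 0, -0.2, 0, 0, 0, 0, 0, 0, -0.2, 0, 0, 0, 0, 0, 0, -0.2, 0, 0, 0, 0, 0, 0, -0.2]

```text
time_s: 4.5
eef_pos: [566.4, -1.9, 14.9]
ee_rot: [0.001, 1.0, 0.025, 0.002]
force: [-0.3, -0.3, 5.6]
grip_width: 0.576
grip_force: 42.8
```

>>> send_rows:
  targets: [0, 0, 0, 0, 0, -0.7, -0.2, 0, 0, 0, 0, 0, -0.7, -0.2, 0, 0, -10.1, 0, 0, -0.7, -0.2, 0, 0, -10.1, 0, 0, 0, -0.2, 0, 0, -10.1, 0, 0, 0, -0.2]

```text
time_s: 5.12
eef_pos: [565.3, -1.5, 140.3]
ee_rot: [0.0, 0.958, 0.288, 0.001]
force: [-1.3, -0.2, -0.8]
grip_width: 0.583
grip_force: 42.4
```

>>> send_rows:
  targets: [0, 0, -10.1, 0, 0, 0, -0.2, 0, 0, -10.1, 0, 0, 0, -0.2, 0, 0, -10.1, 0, 0, 0, -0.2, 0, 0, -10.1, 0, 0, 0, -0.2, 0, 0, -10.1, 0, 0, 0, -0.2]

```text
time_s: 5.75
eef_pos: [565.2, -1.5, 139.8]
ee_rot: [0.0, 0.743, 0.669, 0.0]
force: [0.0, 0.7, -0.7]
grip_width: 0.581
grip_force: 42.3
```

Run:
```python
from h import *
plan(639.6,-210.7,140,83.7)
```

```text
at [565.2  -1.5 139.8] psi 83.99 q6 -0.10 tilt 0.07 | turn 0.29 total shift [-3.330e+00  1.615e+00 -3.000e-03] = 5 x [-0.666  0.323 -0.001]
```

>>> send_rows:
  targets: [0, 0, 0.3, -0.666, 0.323, 0, -0.2, 0, 0, 0, -0.666, 0.323, 0, -0.2, 0, 0, 0, -0.666, 0.323, 0, -0.2, 0, 0, 0, -0.666, 0.323, 0, -0.2, 0, 0, 0, -0.666, 0.323, 0, -0.2]

```text
time_s: 6.38
eef_pos: [638.8, -212.5, 139.9]
ee_rot: [0.001, 0.747, 0.665, 0.0]
force: [0.5, -0.3, -2.1]
grip_width: 0.578
grip_force: 42.4
```

>>> send_rows:
  targets: [0, 0, 0, 0, 0, 0, -0.2, 0, 0, 0, 0, 0, 0, -0.2]

```text
time_s: 6.62
eef_pos: [638.3, -210.6, 139.3]
ee_rot: [-0.0, 0.747, 0.665, 0.0]
force: [0.8, 0.8, -1.9]
grip_width: 0.576
grip_force: 42.4
```

Run:
```python
from h import *
plan(639.6,-210.7,20,83.7); snap("w3")
```

```text
at [ 638.3 -210.6  139.3] psi 83.36 q6 -0.38 tilt 0.01 | turn -0.34 total shift [1.000e-03 2.100e-02 1.988e+00] = 3 x [0.    0.007 0.663]
```

View pics/w3.png

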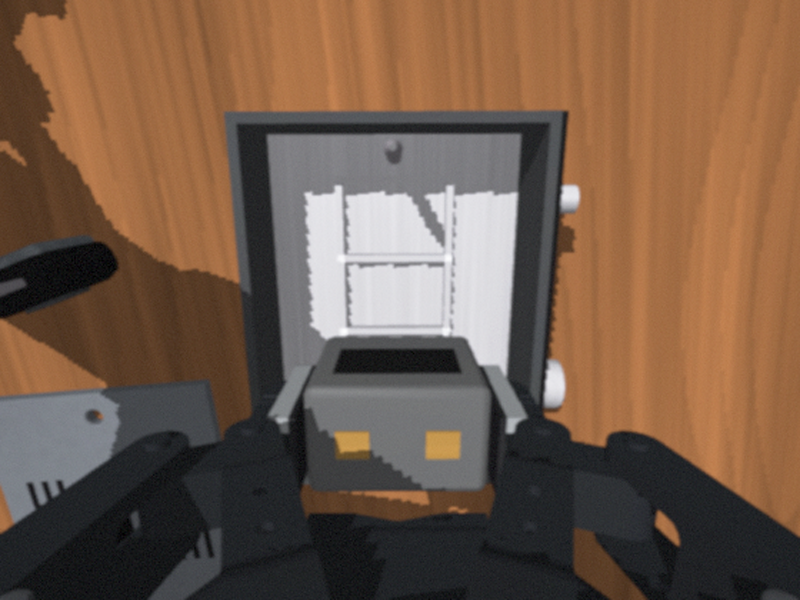

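The view shows the pack in the fingers with its contacts at (352,445) and (442,445), over the case. The rim's top corners are at (228,113) and (567,112), a pin is at (392,148), and the empty bays are behind the pack.

Run:
```python
from h import *
from rig import monitor
c=pickle.load(open("w3.pkl","rb")); R,p=tool(monitor.sense())
loc=lambda X:((X-p)@R).round(1).tolist()
for z in (171,): print("pack tool-frame",loc(bp(c,np.array([(352,445),(442,445)])*.7,z)), "top corners",loc(bp(c,np.array([(308,391),(489,391),(481,488),(313,488)])*.7,z)))
X=bp(c,np.array([(228,113),(567,112)])*.7,58);print("rim corners",X.round(1), np.degrees(np.arctan2(*(X[1]-X[0])[[1,0]])))
a=np.radians(-6.3);M=np.array([[np.cos(a),-np.sin(a)],[np.sin(a),np.cos(a)]])
print("centre est",[ (X[i,:2]-M@np.array(v)).round(1).tolist() for i,v in enumerate([(-75,95),(75,95)])])
print("pin tip z86",bp(c,np.array([(392,143)])*.7,86).round(1),"pred",np.array([639.6,-210.7])+M@[0,78])
print("fence nodes z12",bp(c,np.array([(341,258),(449,258),(344,330),(447,330)])*.7,12).round(1), "pred +22:",np.array([639.6,-210.7])+M@[0,22],"+66",)
```

```text
pack tool-frame [[-1.7, -10.6, -31.6], [-1.7, 13.2, -31.6]] top corners [[13.9, -21.5, -31.6], [13.8, 24.9, -31.6], [-14.9, 24.2, -31.6], [-14.8, -21.6, -31.6]]
rim corners [[ 576.3 -107.2   58. ]
 [ 725.7 -124.2   58. ]] -6.500324306372398
centre est [[640.4, -209.9], [640.7, -210.4]]
pin tip z86 [[ 647.1 -130.3   86. ]] pred [ 648.15927627 -133.17104547]
fence nodes z12 [[ 610.3 -183.7   12. ]
 [ 672.3 -191.    12. ]
 [ 605.7 -227.1   12. ]
 [ 667.2 -234.3   12. ]] pred +22: [ 642.01415484 -188.83285898] +66
```

>>> send_rows:
  targets: [0, 0, -0.25, 0.018, 0.01, 0.6, -0.2, 0, 0, 0, 0, 0, 0.6, -0.2, 0, 0, 0, 0, 0, 0.4, -0.2, 0, 0, 0, 0, 0, 0.3, -0.2, 0, 0, 0, 0, 0, 0, -0.2]

```text
time_s: 7.3
eef_pos: [638.8, -209.3, 24.1]
ee_rot: [-0.001, 0.745, 0.667, -0.0]
force: [0.2, -0.3, -1.5]
grip_width: 0.576
grip_force: 42.4
```

>>> send_rows:
  targets: [0, 0, 0, 0, 0, 0.05, -0.2, 0, 0, 0, 0, 0, 0, -0.2, 0, 0, 0, 0, 0, 0, 0.5, 0, 0, 0, 0, 0, 0, 0.8, 0, 0, 0, 0, 0, 0, 0.8]

```text
time_s: 7.92
eef_pos: [639.3, -210.2, 22.1]
ee_rot: [0.0, 0.745, 0.667, 0.0]
force: [0.7, 0.2, -0.4]
grip_width: 0.9
grip_force: 0.0
```

>>> send_rows:
  targets: [0, 0, 0, 0, 0, -0.3, 0.8, 0, 0, 0, 0, 0, -0.7, 0.8, 0, 0, 0, 0, 0, -0.7, 0.8, 0, 0, 0, 0, 0, -0.3, 1, 0, 0, 0, 0, 0, 0, 1]

```text
time_s: 8.55
eef_pos: [639.5, -210.2, 143.0]
ee_rot: [0.001, 0.745, 0.667, 0.0]
force: [0.3, -0.3, -1.0]
grip_width: 0.998
grip_force: 0.0
```

Run:
```python
from h import *
c=snap("w4"); contacts(c,52); plan(712,-5.2,170,-8.3)
```

```text
(261, 222) 99 [ 628.4 -210.6   52. ]
(294, 222) 105 [ 652.6 -213.    52. ]
at [ 638.9 -210.   141.2] psi 83.60 q6 -0.38 tilt 0.05 | turn 91.90 total shift [ 0.713 -3.553 -0.48 ] = 5 x [ 0.143 -0.711 -0.096]
```

>>> send_rows:
  targets: [0, 0, 10.2, 0, 0, 0, 1, 0, 0, 10.2, 0, 0, 0, 1, 0, 0, 10.2, 0, 0, 0, 1, 0, 0, 10.2, 0, 0, 0, 1, 0, 0, 10.2, 0, 0, 0, 1]

```text
time_s: 9.22
eef_pos: [638.4, -209.8, 139.5]
ee_rot: [-0.001, 0.961, 0.278, -0.001]
force: [0.7, -0.1, -0.7]
grip_width: 1.0
grip_force: 0.0
```

>>> send_rows:
  targets: [0, 0, 10.2, 0, 0, 0, 1, 0, 0, 10.2, 0, 0, 0, 1, 0, 0, 10.2, 0, 0, 0, 1, 0, 0, 10.2, 0, 0, 0, 1, 0, 0, 0, 0.166, -0.714, 0, 1]

```text
time_s: 9.85
eef_pos: [654.0, -170.7, 139.5]
ee_rot: [-0.0, 0.997, -0.074, -0.002]
force: [0.8, 1.0, 0.8]
grip_width: 1.002
grip_force: 0.0
```

>>> send_rows:
  targets: [0, 0, 0, 0.166, -0.714, 0, 1, 0, 0, 0, 0.166, -0.714, 0, 1, 0, 0, 0, 0.166, -0.714, 0, 1, 0, 0, 0, 0.166, -0.714, 0.18, 1, 0, 0, 0, 0, 0, 0, 1]

```text
time_s: 10.48
eef_pos: [718.3, -1.7, 127.3]
ee_rot: [-0.0, 0.998, -0.07, -0.003]
force: [-0.6, -0.2, -0.4]
grip_width: 0.999
grip_force: 0.0
```

Run:
```python
from h import *
c=snap("w5"); o=contacts(c,46); m=(o[0]+o[1])/2; d=o[1]-o[0]; print(m.round(1),np.degrees(np.arctan2(d[1],d[0])))
a=np.degrees(np.arctan2(d[1],d[0])); plan(m[0],m[1],14.5,(a+90+90)%180-90)
```

```text
(267, 223) 109 [720.5   6.5  46. ]
(301, 223) 108 [717.1 -17.3  46. ]
[718.8  -5.4  46. ] -98.05583299422884
at [718.3  -3.8 128.2] psi -8.08 q6 1.54 tilt 0.24 | turn -0.03 total shift [0.012 0.025 1.895] = 3 x [0.004 0.008 0.632]
```

>>> send_rows:
  targets: [0, 0, 0, 0.012, 0.02, 0.63, 1, 0, 0, 0, 0, 0, 0.63, 1, 0, 0, 0, 0, 0, 0.635, 1, 0, 0, 0, 0, 0, 0, 1, 0, 0, 0, 0, 0, 0, -0.2]

```text
time_s: 11.15
eef_pos: [720.2, -7.3, 19.0]
ee_rot: [0.0, 0.997, -0.072, 0.001]
force: [-0.3, 0.7, 0.3]
grip_width: 0.818
grip_force: 0.0
```

>>> send_rows:
  targets: [0, 0, 0, 0, 0, 0, -0.2, 0, 0, 0, 0, 0, 0, -0.2, 0, 0, 0, 0, 0, 0, -0.2, 0, 0, 0, 0, 0, 0, -0.2]

```text
time_s: 11.65
eef_pos: [720.6, -6.8, 19.7]
ee_rot: [0.0, 0.997, -0.071, 0.002]
force: [-0.1, -0.5, 5.5]
grip_width: 0.579
grip_force: 43.3
```

>>> send_rows:
  targets: [0, 0, 0, 0, 0, -0.7, -0.2, 0, 0, 0, 0, 0, -0.7, -0.2, 0, 0, -10.2, 0, 0, -0.7, -0.2, 0, 0, -10.2, 0, 0, 0, -0.2, 0, 0, -10.2, 0, 0, 0, -0.2]

```text
time_s: 12.28
eef_pos: [719.5, -6.4, 144.3]
ee_rot: [0.0, 0.98, 0.197, 0.0]
force: [-0.5, 0.3, -2.1]
grip_width: 0.583
grip_force: 42.4
```

>>> send_rows:
  targets: [0, 0, -10.2, 0, 0, 0, -0.2, 0, 0, -10.2, 0, 0, 0, -0.2, 0, 0, -10.2, 0, 0, 0, -0.2, 0, 0, -10.2, 0, 0, 0, -0.2, 0, 0, -10.2, 0, 0, 0, -0.2]

```text
time_s: 12.9
eef_pos: [719.5, -6.4, 143.8]
ee_rot: [0.0, 0.8, 0.6, 0.0]
force: [0.5, 0.3, -1.2]
grip_width: 0.576
grip_force: 42.3
```

>>> send_rows:
  targets: [0, 0, -10.0, 0, 0, 0, -0.2, 0, 0, 0, 0, 0, 0, -0.2]

```text
time_s: 13.15
eef_pos: [719.5, -6.4, 143.7]
ee_rot: [0.0, 0.747, 0.665, 0.0]
force: [-0.4, -0.7, -2.4]
grip_width: 0.576
grip_force: 42.3
```

Run:
```python
from h import *
plan(643.8,-165.8,141,83.6)
```

```text
at [719.5  -6.4 143.7] psi 83.31 q6 -0.05 tilt 0.01 | turn -0.29 total shift [-2.78  -0.958  0.045] = 4 x [-0.695 -0.239  0.011]
```

>>> send_rows:
  targets: [0, 0, -0.3, -0.69, -0.236, 0, -0.2, 0, 0, 0, -0.69, -0.236, 0, -0.2, 0, 0, 0, -0.69, -0.236, 0, -0.2, 0, 0, 0, -0.69, -0.236, 0, -0.2, 0, 0, 0, 0, 0, 0, -0.2]

```text
time_s: 13.78
eef_pos: [643.8, -167.5, 143.8]
ee_rot: [0.0, 0.747, 0.664, -0.0]
force: [-0.8, 0.1, -0.8]
grip_width: 0.579
grip_force: 42.4
```

>>> send_rows:
  targets: [0, 0, 0, 0, 0, 0, -0.2]

```text
time_s: 13.9
eef_pos: [645.1, -164.3, 143.6]
ee_rot: [0.0, 0.746, 0.666, 0.0]
force: [-0.7, -0.1, -1.8]
grip_width: 0.576
grip_force: 42.4
```

Run:
```python
from h import *
contacts(snap("w6"),143.7-19.7+46); plan(644.8,-164.3,26.5,83.6)
```

```text
(248, 307) 353 [ 634.4 -165.5  170. ]
(308, 307) 386 [ 658.  -168.5  170. ]
at [ 645.2 -163.9  143.5] psi 83.65 q6 -0.31 tilt 0.02 | turn 0.05 total shift [-0.008 -0.006  1.951] = 3 x [-0.003 -0.002  0.65 ]
```

>>> send_rows:
  targets: [0, 0, 0, 0.005, -0.016, 0.65, -0.2, 0, 0, 0, 0, 0, 0.6, -0.2, 0, 0, 0, 0, 0, 0.4, -0.2, 0, 0, 0, 0, 0, 0.25, -0.2, 0, 0, 0, 0, 0, 0, -0.2]

```text
time_s: 14.58
eef_pos: [643.9, -163.6, 28.7]
ee_rot: [-0.001, 0.745, 0.667, -0.0]
force: [-0.2, -0.0, -1.1]
grip_width: 0.578
grip_force: 42.5
```

>>> send_rows:
  targets: [0, 0, 0, 0, 0, 0.03, -0.2, 0, 0, 0, 0, 0, 0, -0.2]

```text
time_s: 14.82
eef_pos: [644.4, -164.4, 28.5]
ee_rot: [0.001, 0.745, 0.667, 0.0]
force: [0.0, -0.3, -1.4]
grip_width: 0.577
grip_force: 42.5
```

>>> send_rows:
  targets: [0, 0, 0, 0, 0, 0.04, -0.2, 0, 0, 0, 0, 0, 0, -0.2, 0, 0, 0, 0, 0, 0, 0.5, 0, 0, 0, 0, 0, 0, 0.8, 0, 0, 0, 0, 0, 0, 0.8]

```text
time_s: 15.45
eef_pos: [643.9, -164.4, 25.2]
ee_rot: [-0.0, 0.745, 0.667, -0.0]
force: [-0.2, 0.1, -0.6]
grip_width: 0.903
grip_force: 0.0
```

>>> send_rows:
  targets: [0, 0, 0, 0, 0, -0.3, 0.8, 0, 0, 0, 0, 0, -0.7, 0.8, 0, 0, 0, 0, 0, -0.7, 0.8, 0, 0, 0, 0, 0, -0.7, 1, 0, 0, 0, -0.7, 0, -0.6, 1]

```text
time_s: 16.08
eef_pos: [639.9, -204.4, 208.9]
ee_rot: [0.001, 0.744, 0.669, 0.001]
force: [-0.3, -1.0, 0.3]
grip_width: 0.997
grip_force: 0.0
```

>>> send_rows:
  targets: [0, 0, 0, 0, 0, 0, 1, 0, 0, 0, 0, 0, 0, 1]

```text
time_s: 16.32
eef_pos: [639.1, -205.7, 205.2]
ee_rot: [-0.0, 0.745, 0.667, 0.0]
force: [0.5, 0.4, 0.4]
grip_width: 0.995
grip_force: 0.0
```

Run:
```python
from h import *
contacts(snap("w7"),52); plan(434,-343,250,88)
```

```text
(265, 159) 69 [ 633.4 -165.7   52. ]
(292, 159) 68 [ 657.3 -168.4   52. ]
(266, 208) 56 [ 628.4 -210.7   52. ]
(292, 208) 55 [ 652.3 -213.3   52. ]
at [ 639.1 -205.3  204.6] psi 83.73 q6 -0.38 tilt 0.09 | turn -4.27 total shift [-2.413 -3.336 -0.756] = 6 x [-0.402 -0.556 -0.126]
```

View pics/w7.png

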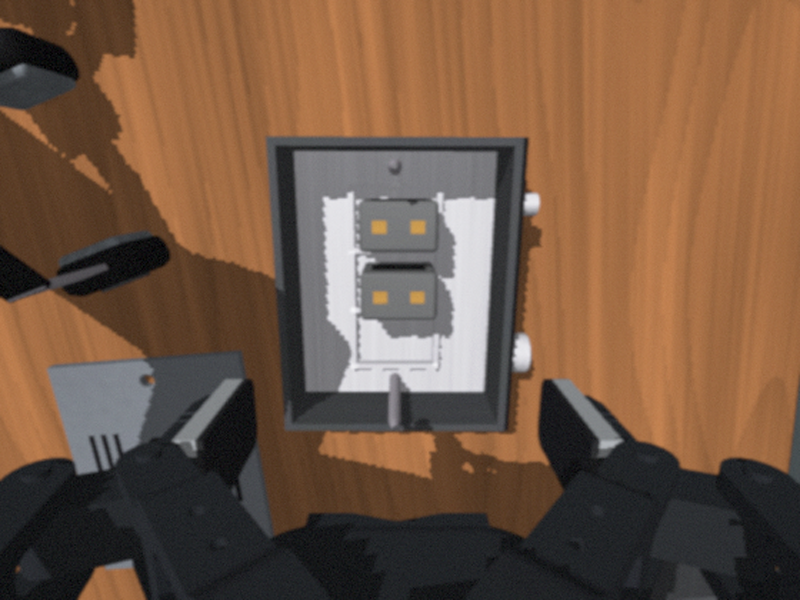

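Both packs stand in their bays, contacts at (379,227)/(418,227) and (380,297)/(417,297). Pin tips are at about (393,162) and (395,376), and the rim corners at (268,138), (527,138), (509,432) and (288,432).

Run:
```python
from h import *
c=pickle.load(open("w7.pkl","rb"))
P=bp(c,np.array([(393,162),(395,377)])*.7,86); d=P[0]-P[1]; print("pins",P.round(1),P.mean(0).round(1),np.linalg.norm(d),"yaw",np.degrees(np.arctan2(d[1],d[0]))-90)
X=bp(c,np.array([(268,138),(527,138),(509,432),(288,432)])*.7,58);print("rim",X.round(1).tolist(),X.mean(0).round(1), [np.degrees(np.arctan2(*(X[i]-X[j])[[1,0]])).round(2) for i,j in((1,0),(2,3),(0,3),(1,2))])
cv2.imwrite("pics/w7b.png",np.hstack([cv2.resize(c["img"][a:b,250:310,::-1],None,fx=6,fy=6,interpolation=cv2.INTER_CUBIC) for a,b in((90,150),(250,310))]))
```

```text
pins [[ 646.7 -129.9   86. ]
 [ 634.  -252.5   86. ]] [ 640.4 -191.2   86. ] 123.29449629847987 yaw -5.891516061234128
rim [[575.9, -107.6, 58.0], [725.5, -124.1, 58.0], [705.8, -313.6, 58.0], [555.1, -296.9, 58.0]] [ 640.6 -210.6   58. ] [np.float64(-6.33), np.float64(-6.32), np.float64(83.74), np.float64(84.06)]
```

View pics/w7b.png

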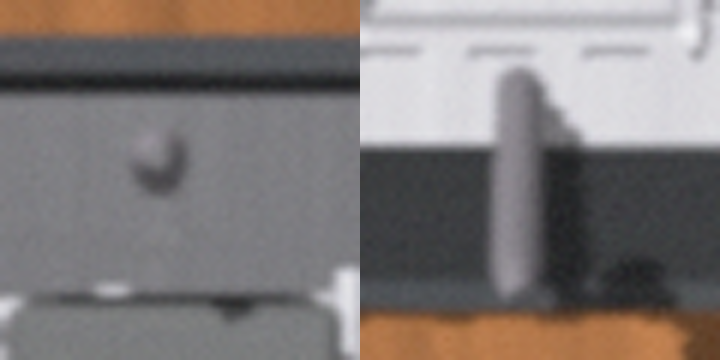

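>>> send_rows:
  targets: [0, 0, -4.2, -0.3, -0.55, -0.1, 1, 0, 0, 0, -0.4, -0.557, -0.126, 1, 0, 0, 0, -0.4, -0.557, -0.126, 1, 0, 0, 0, -0.4, -0.557, -0.126, 1, 0, 0, 0, -0.4, -0.557, -0.126, 1]

```text
time_s: 17.0
eef_pos: [466.4, -311.0, 240.9]
ee_rot: [-0.001, 0.72, 0.694, 0.0]
force: [-0.2, -0.8, 0.8]
grip_width: 1.002
grip_force: 0.0
```

>>> send_rows:
  targets: [0, 0, 0, -0.4, -0.557, -0.126, 1, 0, 0, 0, 0, 0, 0, 1, 0, 0, 0, 0, 0, 0, 1]

```text
time_s: 17.38
eef_pos: [433.6, -333.3, 248.5]
ee_rot: [-0.001, 0.72, 0.694, 0.0]
force: [0.4, 0.2, -0.2]
grip_width: 1.002
grip_force: 0.0
```

Run:
```python
from h import *
snap("w8"); plan(434,-343,150,88)
```

```text
at [ 433.8 -333.2  248.4] psi 87.97 q6 -0.83 tilt 0.07 | turn -0.03 total shift [-0.163  0.009  1.64 ] = 3 x [-0.054  0.003  0.547]
```

View pics/w8.png

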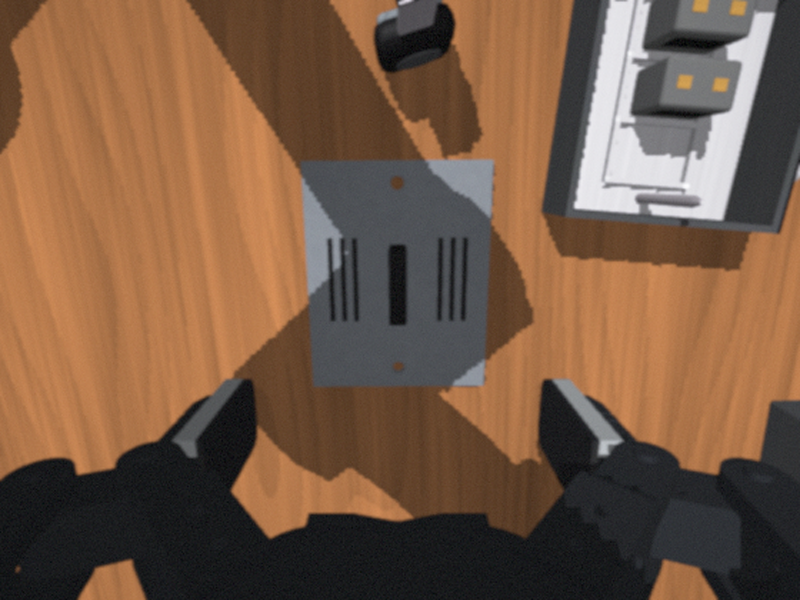

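The crops put the pin tips at about px (275,113) and (275.4,298) of the raw image. The cover lies at (398,273) with its holes at (397,183) and (398,366) and its grip from y=245 to 325 around x=398.

```bash
cat >> h.py <<'E'
def holes(c,seeds,z,r=7):
    """brown (wood seen through) blob centroid near raw-pixel seeds -> world at height z"""
    o=[]
    f=c["img"].astype(float); br=f[...,0]-f[...,2]
    for u,v in seeds:
        u,v=int(round(u)),int(round(v)); w=br[v-r:v+r+1,u-r:u+r+1]; w=np.clip(w-0.3*w.max(),0,None)
        yy,xx=np.mgrid[v-r:v+r+1,u-r:u+r+1]; px=((w*xx).sum()/w.sum(),(w*yy).sum()/w.sum()); o.append(bp(c,px,z)[0]); print("hole px",np.round(px,1),o[-1].round(1))
    return o
E
python3 - <<'E'
from h import *
c=pickle.load(open("w7.pkl","rb"))
P=bp(c,np.array([(275,113.3),(275.4,298)]),86); d=P[0]-P[1]; print("pins",P.round(1),P.mean(0).round(1),np.linalg.norm(d),"yaw",np.degrees(np.arctan2(d[1],d[0]))-90)
c=pickle.load(open("w8.pkl","rb"))
h=holes(c,np.array([(397,183),(398,366)])*.7,7); d=h[0]-h[1]; print(np.mean(h,0),np.linalg.norm(d),"yaw",np.degrees(np.arctan2(d[1],d[0]))-90)
X=bp(c,np.array([(302,161),(493,160),(484,386),(313,386)])*.7,8);print(X.round(1).tolist(),X.mean(0).round(1), [np.degrees(np.arctan2(*(X[i]-X[j])[[1,0]])).round(2) for i,j in((1,0),(2,3),(0,3),(1,2))])
print("grip",bp(c,np.array([(398,285)])*.7,40).round(1))
m=np.mean(h,0); plan(m[0],m[1],20,np.degrees(np.arctan2(d[1],d[0])))
E
```

```text
pins [[ 646.6 -129.8   86. ]
 [ 629.5 -284.7   86. ]] [ 638.1 -207.2   86. ] 155.8018284256324 yaw -6.323737545928708
hole px [277.5 127.6] [ 436.9 -267.9    7. ]
hole px [278.3 255.9] [ 432.2 -422.5    7. ]
[ 434.53976848 -345.15844884    7.        ] 154.67445316857803 yaw -1.746096905191294
[[364.0, -249.2, 8.0], [512.5, -253.9, 8.0], [507.7, -444.1, 8.0], [357.0, -438.7, 8.0]] [ 435.3 -346.5    8. ] [np.float64(-1.79), np.float64(-2.07), np.float64(87.87), np.float64(88.56)]
grip [[ 435.3 -343.5   40. ]]
at [ 433.8 -333.2  248.4] psi 87.97 q6 -0.83 tilt 0.07 | turn -0.28 total shift [-0.199  0.019  3.807] = 5 x [-0.04   0.004  0.761]
```

>>> send_rows:
  targets: [0, 0, -0.28, -0.197, 0.019, 0.7, 1, 0, 0, 0, 0, 0, 0.75, 0.3, 0, 0, 0, 0, 0, 0.75, 0.3, 0, 0, 0, 0, 0, 0.75, 0.3, 0, 0, 0, 0, 0, 0.6, 0.3]

```text
time_s: 18.05
eef_pos: [434.3, -344.5, 33.7]
ee_rot: [-0.001, 0.718, 0.696, 0.0]
force: [0.6, -0.6, 0.3]
grip_width: 0.654
grip_force: 0.0
```

>>> send_rows:
  targets: [0, 0, 0, 0, 0, 0.1, 0.3, 0, 0, 0, 0, 0, 0, 0.3]

```text
time_s: 18.3
eef_pos: [434.6, -345.9, 30.6]
ee_rot: [0.0, 0.718, 0.696, 0.0]
force: [0.3, -0.2, -0.7]
grip_width: 0.649
grip_force: 0.0
```

Run:
```python
from h import *
plan(434.9,-345.2,13,88.2)
```

```text
at [ 434.6 -345.9   30.6] psi 88.23 q6 -0.85 tilt 0.04 | turn 0.03 total shift [0.012 0.005 0.294] = 1 x [0.012 0.005 0.294]
```

>>> send_rows:
  targets: [0, 0, 0, 0.012, 0.005, 0.28, 0.3, 0, 0, 0, 0, 0, 0, 0.3, 0, 0, 0, 0, 0, 0, -1, 0, 0, 0, 0, 0, 0, -1, 0, 0, 0, 0, 0, 0, -1]
  newtons: 80

```text
time_s: 18.92
eef_pos: [434.4, -345.6, 13.8]
ee_rot: [0.0, 0.718, 0.696, -0.0]
force: [-1.4, 0.2, 4.6]
grip_width: 0.147
grip_force: 79.9
```

>>> send_rows:
  targets: [0, 0, 0, 0, 0, 0, -1, 0, 0, 0, 0, 0, 0, -1, 0, 0, 0, 0, 0, 0, -1]

```text
time_s: 19.3
eef_pos: [434.4, -345.6, 13.8]
ee_rot: [0.0, 0.718, 0.696, -0.0]
force: [-1.4, 1.5, 6.6]
grip_width: 0.149
grip_force: 79.9
```

>>> send_rows:
  targets: [0, 0, 0, 0, 0, -0.3, -1, 0, 0, 0, 0, 0, -0.6, -1, 0, 0, 0, 0, 0, -0.6, -1, 0, 0, 0, 0, 0, -0.6, -1, 0, 0, 4.5, 0, 0, -0.2, -1]

```text
time_s: 19.92
eef_pos: [434.6, -345.7, 154.3]
ee_rot: [0.002, 0.746, 0.666, -0.0]
force: [-0.2, 0.1, -4.5]
grip_width: 0.148
grip_force: 78.9
```

>>> send_rows:
  targets: [0, 0, 0, 0, 0, 0, -1, 0, 0, 0, 0, 0, 0, -1]

```text
time_s: 20.18
eef_pos: [433.9, -344.9, 150.6]
ee_rot: [-0.001, 0.745, 0.668, 0.0]
force: [-0.1, -0.0, -3.4]
grip_width: 0.148
grip_force: 78.8
```

Run:
```python
from h import *
plan(639.5,-209.5,150,83.7)
```

```text
at [ 433.9 -344.9  150.6] psi 83.76 q6 -0.77 tilt 0.08 | turn 0.06 total shift [2.619 3.158 0.01 ] = 6 x [0.437 0.526 0.002]
```

>>> send_rows:
  targets: [0, 0, 0, 0.3, 0.4, 0, -1, 0, 0, 0, 0.42, 0.5, 0, -1, 0, 0, 0, 0.42, 0.5, 0, -1, 0, 0, 0, 0.42, 0.5, 0, -1, 0, 0, 0, 0.42, 0.5, 0, -1]

```text
time_s: 20.8
eef_pos: [591.1, -242.1, 150.1]
ee_rot: [-0.001, 0.745, 0.667, -0.0]
force: [0.1, -0.9, -3.0]
grip_width: 0.147
grip_force: 78.8
```

>>> send_rows:
  targets: [0, 0, 0, 0.4, 0.5, 0, -1, 0, 0, 0, 0.24, 0.258, 0, -1, 0, 0, 0, 0, 0, 0.3, -1, 0, 0, 0, 0, 0, 0, -1, 0, 0, 0, 0, 0, 0, -1]

```text
time_s: 21.42
eef_pos: [639.2, -210.6, 133.0]
ee_rot: [-0.0, 0.745, 0.667, -0.0]
force: [0.9, 0.4, -2.8]
grip_width: 0.147
grip_force: 78.7
```

Run:
```python
from h import *
snap("w9"); plan(639.5,-209.5,130,83.7); snap("s9","scene")
```

```text
at [ 639.5 -210.6  133.5] psi 83.64 q6 -0.38 tilt 0.02 | turn -0.06 total shift [ 0.018 -0.002  0.059] = 1 x [ 0.018 -0.002  0.059]
```

View pics/w9.png

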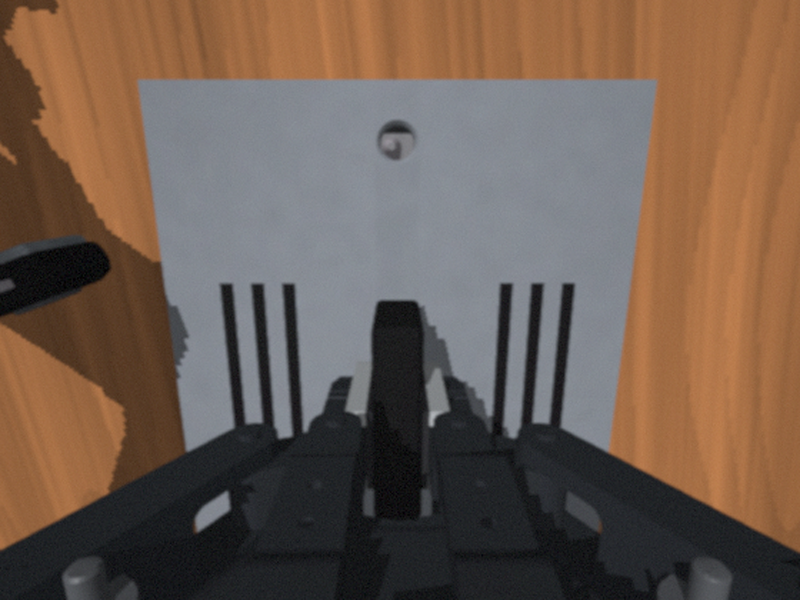

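The view shows the held cover square to the tool, its far edge level at row 80. The hole is at (397,141) and pin_a is visible through it at about (393,147), so I take a closer crop of the hole.

Run:
```python
from h import *
from rig import monitor
c=pickle.load(open("w9.pkl","rb")); R,p=tool(monitor.sense())
cv2.imwrite("pics/w9b.png",cv2.resize(c["img"][83:115,262:294,::-1],None,fx=16,fy=16,interpolation=cv2.INTER_CUBIC))
X=bp(c,np.array([(397,140.5)])*.7,127.7); print(X,((X-p)@R).round(1))
X=bp(c,np.array([(139,81),(657,81)])*.7,127.7); print(((X-p)@R).round(1))
```

```text
[[ 649.23510707 -133.24039315  127.7       ]] [[77.9  1.   6. ]]
[[ 94.2 -73.5   5.9]
 [ 94.1  76.    6. ]]
```

View pics/w9b.png

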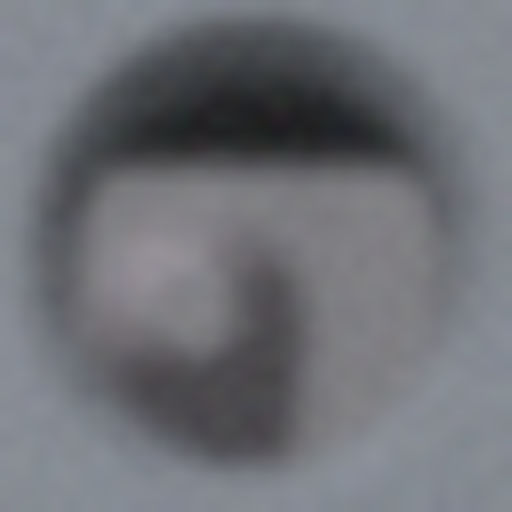

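The crop shows the hole centred at crop px (255,240) and the pin tip, lit on its upper left, at about (190,300).

Run:
```python
from h import *
from rig import monitor
c=pickle.load(open("w9.pkl","rb")); R,p=tool(monitor.sense())
px=lambda u,v:(262+(u+.5)/16-.5,83+(v+.5)/16-.5)
H=bp(c,px(255,240),127.7); T=bp(c,px(190,300),86)
print(H.round(1),T.round(1),"hole,tip in tool",((H-p)@R).round(2),((T-p)@R).round(2),"move world",(T-H).round(2))
```

```text
[[ 649.1 -132.9  127.7]] [[ 647.  -131.2   86. ]] hole,tip in tool [[78.22  0.79  5.99]] [[79.67 -1.51 47.69]] move world [[ -2.11   1.68 -41.7 ]]
```

>>> send_rows:
  targets: [0, 0, 0, 0.025, -0.038, 0.2, -1, 0, 0, 0, 0, 0, 0.2, -1, 0, 0, 0, 0, 0, 0.05, -1, 0, 0, 0, 0, 0, 0, -1, 0, 0, 0, 0, 0, 0, -1]

```text
time_s: 22.15
eef_pos: [638.0, -208.3, 106.6]
ee_rot: [0.0, 0.745, 0.667, 0.0]
force: [-0.5, -0.8, -3.5]
grip_width: 0.147
grip_force: 78.9
```

Run:
```python
from h import *
from rig import monitor
c=snap("w10"); plan(639.5,-209.5,100,83.65); R,p=tool(monitor.sense())
h=pj(c,p+R@np.array([78,.8,5.8]))[0].round().astype(int); print(h)
cv2.imwrite("pics/w10b.png",cv2.resize(c["img"][h[1]-16:h[1]+16,h[0]-16:h[0]+16,::-1],None,fx=16,fy=16,interpolation=cv2.INTER_CUBIC))
```

```text
at [ 638.  -208.3  106.6] psi 83.68 q6 -0.38 tilt 0.05 | turn 0.03 total shift [-0.017  0.028  0.111] = 1 x [-0.017  0.028  0.111]
[277  98]
```

View pics/w10b.png

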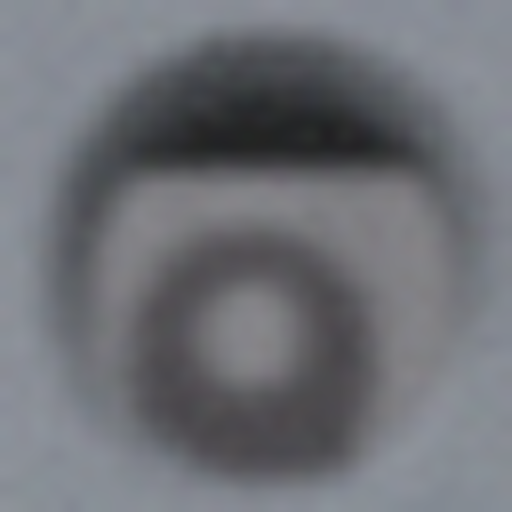

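The crop now shows the tip's flat end at (252,335), in the hole centred at about (265,250).

Run:
```python
from h import *
from rig import monitor
c=pickle.load(open("w10.pkl","rb")); R,p=tool(monitor.sense())
px=lambda u,v:(261+(u+.5)/16-.5,82+(v+.5)/16-.5)
H=bp(c,px(265,250),100.8); T=bp(c,px(252,335),86)
print("hole,tip in tool",((H-p)@R).round(2),((T-p)@R).round(2),"pin world",T.round(1))
```

```text
hole,tip in tool [[78.5   1.01  5.81]] [[77.35  0.6  20.61]] pin world [[ 647.1 -131.5   86. ]]
```

>>> send_rows:
  targets: [0, 0, 0, -0.018, -0.007, 0, -1, 0, 0, 0, 0, 0, 0.1, -1, 0, 0, 0, 0, 0, 0.1, -1, 0, 0, 0, 0, 0, 0.1, -1, 0, 0, 0, 0, 0, 0, -1]

```text
time_s: 22.82
eef_pos: [636.9, -209.0, 87.4]
ee_rot: [-0.001, 0.745, 0.667, -0.0]
force: [0.8, -1.2, -3.5]
grip_width: 0.145
grip_force: 78.9
```

>>> send_rows:
  targets: [0, 0, 0, 0, 0, 0.05, -1, 0, 0, 0, 0, 0, 0, -1]

```text
time_s: 23.08
eef_pos: [637.2, -209.2, 85.1]
ee_rot: [-0.0, 0.745, 0.667, -0.0]
force: [0.1, 0.5, -3.7]
grip_width: 0.145
grip_force: 78.9
```

>>> send_rows:
  targets: [0, 0, 0, 0, 0, 0.08, -1, 0, 0, 0, 0, 0, 0.07, -1, 0, 0, 0, 0, 0, 0.04, -1, 0, 0, 0, 0, 0, 0, -1, 0, 0, 0, 0, 0, 0, -1]

```text
time_s: 23.7
eef_pos: [637.3, -209.3, 73.9]
ee_rot: [0.0, 0.745, 0.667, 0.0]
force: [-0.1, 0.3, -2.1]
grip_width: 0.148
grip_force: 78.9
```

>>> send_rows:
  targets: [0, 0, 0, 0, 0, 0.03, -1, 0, 0, 0, 0, 0, 0, -1]

```text
time_s: 23.95
eef_pos: [637.2, -209.2, 71.9]
ee_rot: [-0.0, 0.745, 0.667, -0.0]
force: [0.4, -0.3, -2.9]
grip_width: 0.146
grip_force: 79.1
```

>>> send_rows:
  targets: [0, 0, 0, 0, 0, 0.025, -1, 0, 0, 0, 0, 0, 0, -1, 0, 0, 0, 0, 0, 0, -1]

```text
time_s: 24.32
eef_pos: [637.3, -209.2, 71.9]
ee_rot: [0.0, 0.745, 0.667, 0.0]
force: [-4.8, 2.7, 6.3]
grip_width: 0.147
grip_force: 80.2
```

>>> send_rows:
  targets: [0, 0, 0, 0, 0, 0, -0.3, 0, 0, 0, 0, 0, 0, 0.2, 0, 0, 0, 0, 0, 0, 0.2, 0, 0, 0, 0, 0, -0.3, 0.2, 0, 0, 0, 0, 0, -0.7, 0.2]

```text
time_s: 24.95
eef_pos: [636.6, -208.9, 130.6]
ee_rot: [-0.001, 0.745, 0.667, -0.0]
force: [-0.3, -0.4, -0.3]
grip_width: 0.601
grip_force: 0.0
```

>>> send_rows:
  targets: [0, 0, 0, 0, 0, -0.7, 0.2, 0, 0, 0, 0, 0, -0.7, 0.2, 0, 0, 0, 0, 0, -0.7, 0.2, 0, 0, 0, 0, 0, -0.7, 0.2, 0, 0, 0, 0, 0, 0, 0.2]

```text
time_s: 25.58
eef_pos: [637.8, -209.5, 303.7]
ee_rot: [0.004, 0.745, 0.667, 0.001]
force: [-1.0, -0.3, -0.1]
grip_width: 0.602
grip_force: 0.0
```

Run:
```python
from h import *
from rig import eyes
a=snap("w11")["img"]; b=eyes.capture("scene"); pickle.dump(b,open("s11.pkl","wb"))
s=b["img"]; q=pj(b,[637,-209,60])[0].astype(int); crop=cv2.resize(s[q[1]-50:q[1]+55,q[0]-70:q[0]+70],(560,420),interpolation=cv2.INTER_CUBIC)
cv2.imwrite("pics/w11b.png",cv2.resize(np.vstack([a,crop])[:,:,::-1],(400,600)))
X=bp(b,q.astype(float),60); 
plan(427,-90,320,0)
```

```text
at [ 637.1 -209.1  299. ] psi 83.68 q6 -0.38 tilt 0.03 | turn 83.68 total shift [-3.501 -1.985 -0.351] = 6 x [-0.583 -0.331 -0.058]
```

View pics/w11b.png

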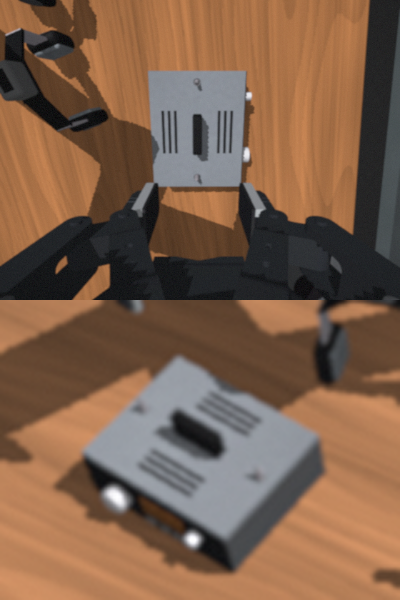

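The cover lies flat with both pins through its holes, at (197,85) and (197,178) in the upper panel. The headsets are next, starting with a look at the rail.

Run:
```python
from h import *
plan(500,215,380,90)
```

```text
at [ 637.1 -209.1  299. ] psi 83.68 q6 -0.38 tilt 0.03 | turn -6.32 total shift [ 7.069 -2.284 -1.351] = 10 x [ 0.707 -0.228 -0.135]
```

>>> send_rows:
  targets: [0, 0, -6.3, 0, 0, -0.5, 0.2, 0, 0, 0, 0.7, -0.228, -0.2, 0.2, 0, 0, 0, 0.7, -0.228, -0.2, 0.2, 0, 0, 0, 0.7, -0.228, -0.2, 0.2, 0, 0, 0, 0.7, -0.228, -0.2, 0.2]

```text
time_s: 26.3
eef_pos: [581.6, -39.8, 375.8]
ee_rot: [-0.001, 0.707, 0.707, -0.001]
force: [0.7, 0.1, -0.5]
grip_width: 0.6
grip_force: 0.0
```

>>> send_rows:
  targets: [0, 0, 0, 0.7, -0.228, 0, 0.2, 0, 0, 0, 0.7, -0.228, 0, 0.2, 0, 0, 0, 0.7, -0.228, 0, 0.2, 0, 0, 0, 0.7, -0.228, 0, 0.2, 0, 0, 0, 0.7, -0.228, 0, 0.2]

```text
time_s: 26.92
eef_pos: [513.3, 170.1, 375.5]
ee_rot: [-0.001, 0.707, 0.707, -0.001]
force: [-0.1, -0.2, 0.2]
grip_width: 0.599
grip_force: 0.0
```

>>> send_rows:
  targets: [0, 0, 0, 0.7, -0.228, 0, 0.2, 0, 0, 0, 0, 0, 0, 0.2, 0, 0, 0, 0, 0, 0, 0.2]

```text
time_s: 27.3
eef_pos: [500.5, 210.4, 375.8]
ee_rot: [-0.0, 0.707, 0.707, -0.001]
force: [0.1, -0.1, -0.7]
grip_width: 0.602
grip_force: 0.0
```

Run:
```python
from h import *
plan(427,-90,250,106); snap("w12")
```

```text
at [500.5 210.4 375.8] psi 89.98 q6 0.18 tilt 0.09 | turn -16.02 total shift [-4.475 -2.558  2.097] = 7 x [-0.639 -0.365  0.3  ]
```

View pics/w12.png

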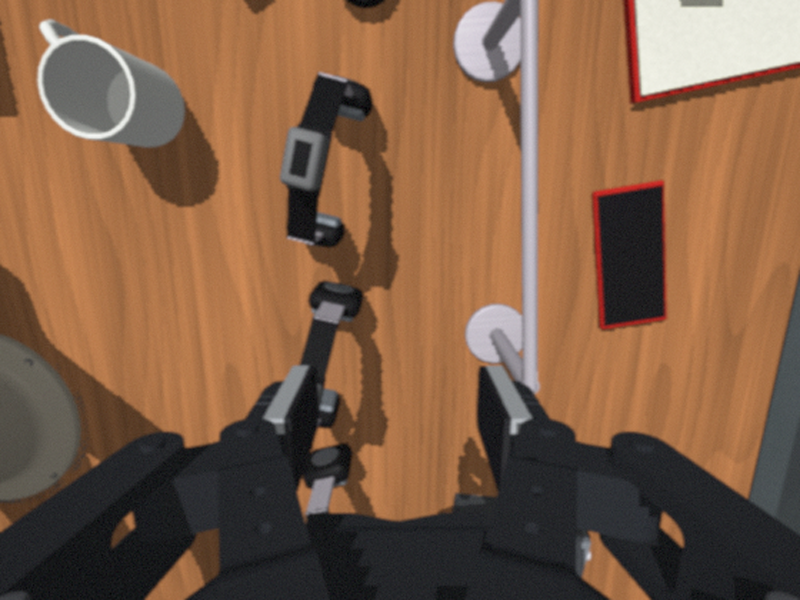

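The view shows the bar running from (529,0) to its end near (532,388), with post bases at (488,41) and (495,333). The left headset's module is at (303,159), and the others are partly behind the fingers.

Run:
```python
from h import *
c=pickle.load(open("w12.pkl","rb")); g=c["img"].astype(int); f=.7
# bar centre by row: bright, unsaturated pixels
pts=[]
for v in range(60,250,10):
    seg=g[v,350:395]; k=np.where((seg.max(1)-seg.min(1)<45)&(seg.mean(1)>95))[0]
    if len(k)>=5: pts.append((350+k.mean(),v,len(k)))
pts=np.array(pts); print(pts[::4].round(1).tolist())
X=bp(c,pts[:,:2],151); k=np.polyfit(X[:,1],X[:,0],1); print("bar x at y=243",np.polyval(k,243),"slope deg",np.degrees(np.arctan(k[0])),"resid",np.abs(X[:,0]-np.polyval(k,X[:,1])).max())
E_=bp(c,np.array([(532,388)])*f,150); print("end",E_.round(1)); B=bp(c,np.array([(488,41),(495,333)])*f,4); print("bases",B.round(1),B.mean(0).round(1),np.linalg.norm(B[0]-B[1]))
M=bp(c,np.array([(303,159)])*f,174); print("hs left mod",M.round(1))
t=pickle.load(open("top0.pkl","rb")); print("top ends",bp(t,np.array([(266,260),(409,249)])*f,150).round(1).tolist())
```

```text
[[370.5, 60.0, 12.0], [370.5, 100.0, 12.0], [370.0, 140.0, 11.0], [370.0, 180.0, 11.0], [362.5, 220.0, 26.0]]
bar x at y=243 601.8212648645416 slope deg -2.0776741285020717 resid 4.6861679638727765
end [[616.3 106.7 150. ]]
bases [[591.  409.    4. ]
 [614.  107.9   4. ]] [602.5 258.5   4. ] 302.0281862433466
hs left mod [[436.1 291.4 174. ]]
top ends [[586.9, 407.7, 150.0], [613.3, 79.3, 150.0]]
```

>>> send_rows:
  targets: [0, 0, -8, 0, 0, 0, 0.2, 0, 0, -8, 0, 0, 0, 0.2, 0, 0, 0, -0.64, -0.365, 0.2, 0.2, 0, 0, 0, -0.64, -0.365, 0.2, 0.2, 0, 0, 0, -0.64, -0.365, 0.2, 0.2]

```text
time_s: 27.98
eef_pos: [468.6, 79.8, 339.8]
ee_rot: [-0.0, 0.603, 0.798, -0.0]
force: [0.9, -0.0, -0.0]
grip_width: 0.602
grip_force: 0.0
```

>>> send_rows:
  targets: [0, 0, 0, -0.64, -0.365, 0.3, 0.2, 0, 0, 0, -0.64, -0.365, 0.4, 0.2, 0, 0, 0, -0.64, -0.365, 0.4, 0.2, 0, 0, 0, -0.64, -0.365, 0.4, 0.2, 0, 0, 0, 0, 0, 0, 0.2]

```text
time_s: 28.6
eef_pos: [425.8, -92.3, 248.9]
ee_rot: [-0.002, 0.604, 0.797, -0.0]
force: [1.0, 1.0, 0.5]
grip_width: 0.602
grip_force: 0.0
```

>>> send_rows:
  targets: [0, 0, 0, 0, 0, 0, 0.2]

```text
time_s: 28.72
eef_pos: [427.2, -90.1, 250.8]
ee_rot: [0.0, 0.603, 0.798, 0.0]
force: [0.7, 0.1, 1.1]
grip_width: 0.6
grip_force: 0.0
```

Run:
```python
from h import *
plan(427,-90,148,106); snap("w13")
c=pickle.load(open("w12.pkl","rb")); g=c["img"].astype(int); pts=[]
for v in range(60,185,5):
    seg=g[v,355:390]; k=np.where((seg.max(1)-seg.min(1)<45)&(seg.mean(1)>95))[0]; pts.append((355+k.mean(),v))
X=bp(c,np.array(pts),151); k=np.polyfit(X[:,1],X[:,0],1); print("bar x at y=258.5",np.polyval(k,258.5),"slope deg",np.degrees(np.arctan(k[0])),"resid",np.abs(X[:,0]-np.polyval(k,X[:,1])).max())
```

```text
at [427.2 -90.1 250.8] psi 105.90 q6 -0.76 tilt 0.02 | turn -0.10 total shift [ 0.003 -0.003  1.714] = 3 x [ 0.001 -0.001  0.571]
bar x at y=258.5 602.2568935633595 slope deg -4.026580412469759 resid 0.46007422537070397
```

View pics/w13.png

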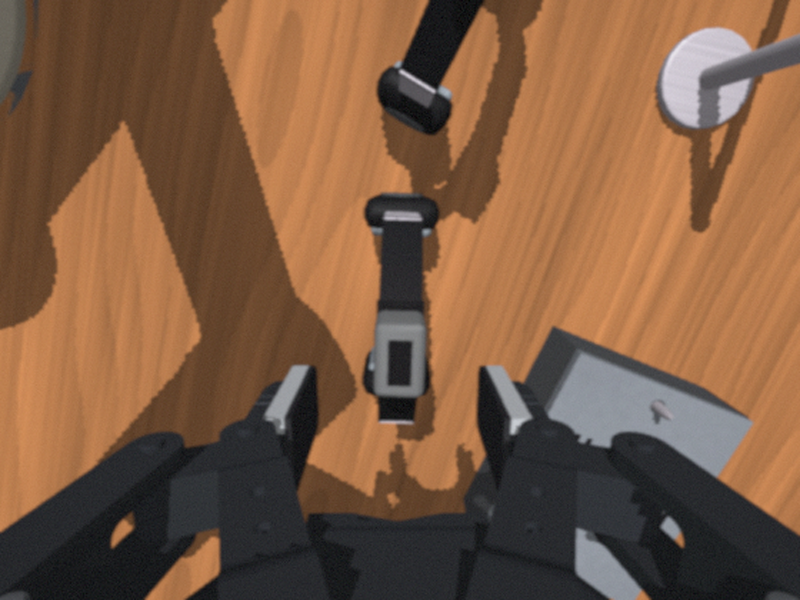

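The module's top face is centred at (400,362), in line between the fingers, with the far cup at (402,214).

```bash
cat >> h.py <<'E'
def mod(c,name,draw=None):
    from rig import monitor
    R,p=tool(monitor.sense())
    for q in draw: 
        X=bp(c,np.array(q)*.7,174)[0]; print(name,"world",X.round(1),"tool",((X-p)@R).round(1))
E
python3 - <<'E'
from h import *
c=pickle.load(open("w13.pkl","rb")); mod(c,"top ctr/corners",[(400,362),(378,330),(423,330),(424,395),(377,395)])
from rig import monitor
R,p=tool(monitor.sense())
# band/near cup axis: far cup plate (z~58) mid
X=bp(c,np.array([(403,214)])*.7,62)[0]; print("far cup",((X-p)@R).round(1))
E
```

```text
top ctr/corners world [ 436.  -109.8  174. ] tool [-21.7   2.7  77. ]
top ctr/corners world [421.  -96.7 174. ] tool [-4.9 -8.1 77. ]
top ctr/corners world [442.2 -90.7 174. ] tool [-4.9 13.9 77. ]
top ctr/corners world [ 452.7 -123.7  174. ] tool [-39.6  14.9  77. ]
top ctr/corners world [ 429.7 -130.3  174. ] tool [-39.6  -9.   77. ]
far cup [ 43.5   5.5 189. ]
```

>>> send_rows:
  targets: [0, 0, 1.2, 0, 0, 0, 0.2, 0, 0, 0, -0.36, 0.052, 0.3, 0.2, 0, 0, 0, 0, 0, 0.6, 0.2, 0, 0, 0, 0, 0, 0.6, 0.2, 0, 0, 0, 0, 0, 0.2, 0.2]
  newtons: 50

```text
time_s: 29.4
eef_pos: [435.3, -109.1, 147.3]
ee_rot: [-0.001, 0.61, 0.792, -0.0]
force: [-0.4, 0.6, 0.1]
grip_width: 0.601
grip_force: 0.0
```

>>> send_rows:
  targets: [0, 0, 0, 0, 0, 0, 0.2, 0, 0, 0, 0, 0, 0, -1, 0, 0, 0, 0, 0, 0, -1, 0, 0, 0, 0, 0, 0, -1, 0, 0, 0, 0, 0, 0, -1]

```text
time_s: 30.02
eef_pos: [436.2, -110.1, 149.8]
ee_rot: [0.001, 0.61, 0.792, 0.0]
force: [-1.5, 0.6, 6.8]
grip_width: 0.295
grip_force: 50.4
```

>>> send_rows:
  targets: [0, 0, 0, 0, 0, 0, -1]

```text
time_s: 30.15
eef_pos: [436.2, -110.2, 149.8]
ee_rot: [0.001, 0.61, 0.792, 0.0]
force: [-1.6, 0.8, 6.7]
grip_width: 0.291
grip_force: 50.4
```

>>> send_rows:
  targets: [0, 0, 0, 0, 0, -0.4, -1, 0, 0, 0, 0, 0, -0.7, -1, 0, 0, 0, 0, 0, -0.7, -1, 0, 0, 10.1, 0, 0, -0.7, -1, 0, 0, 10.1, 0, 0, -0.7, -1]

```text
time_s: 30.78
eef_pos: [435.4, -109.7, 342.2]
ee_rot: [0.0, 0.742, 0.671, 0.0]
force: [-0.3, -0.7, -3.5]
grip_width: 0.292
grip_force: 49.9
```

>>> send_rows:
  targets: [0, 0, 10.1, 0, 0, -0.25, -1, 0, 0, 10.1, 0, 0, 0, -1, 0, 0, 10.1, 0, 0, 0, -1, 0, 0, 10.1, 0, 0, 0, -1, 0, 0, 10.1, 0, 0, 0, -1]

```text
time_s: 31.4
eef_pos: [435.6, -109.7, 355.7]
ee_rot: [-0.0, 0.957, 0.29, 0.0]
force: [0.3, -0.0, -3.5]
grip_width: 0.294
grip_force: 49.8
```

>>> send_rows:
  targets: [0, 0, 10, 0, 0, 0, -1, 0, 0, 10, 0, 0, 0, -1, 0, 0, 10, 0, 0, 0, -1, 0, 0, 0, 0, 0, 0, -1]

```text
time_s: 31.9
eef_pos: [435.6, -109.8, 355.6]
ee_rot: [-0.0, 0.999, 0.036, 0.0]
force: [0.2, 0.3, -2.9]
grip_width: 0.293
grip_force: 49.9
```

Run:
```python
from h import *
plan(608,183.7,355,4.2)
```

```text
at [ 435.6 -109.8  355.6] psi 4.17 q6 0.99 tilt 0.01 | turn -0.03 total shift [ 3.224 -4.668  0.011] = 8 x [ 0.403 -0.583  0.001]
```

>>> send_rows:
  targets: [0, 0, 0, 0.3, -0.45, 0, -1, 0, 0, 0, 0.4, -0.58, 0, -1, 0, 0, 0, 0.4, -0.58, 0, -1, 0, 0, 0, 0.4, -0.58, 0, -1, 0, 0, 0, 0.4, -0.58, 0, -1]

```text
time_s: 32.52
eef_pos: [538.1, 65.4, 355.6]
ee_rot: [0.0, 0.999, 0.038, 0.0]
force: [0.7, -0.1, -1.9]
grip_width: 0.292
grip_force: 49.9
```

>>> send_rows:
  targets: [0, 0, 0, 0.4, -0.58, 0, -1, 0, 0, 0, 0.4, -0.58, 0, -1, 0, 0, 0, 0.3, -0.45, 0, -1, 0, 0, 0, 0.224, -0.288, 0, -1, 0, 0, 0, 0, 0, 0, -1]

```text
time_s: 33.15
eef_pos: [609.0, 184.3, 354.5]
ee_rot: [-0.0, 0.999, 0.038, -0.001]
force: [-0.6, -1.0, -2.3]
grip_width: 0.292
grip_force: 50.0
```

>>> send_rows:
  targets: [0, 0, 0, 0, 0, 0, -1]

```text
time_s: 33.28
eef_pos: [608.5, 182.8, 355.5]
ee_rot: [0.0, 0.999, 0.036, -0.0]
force: [-0.7, -0.2, -3.0]
grip_width: 0.297
grip_force: 50.0
```

Run:
```python
from h import *
plan(608,183.7,166,4.2); snap("w14")
```

```text
at [608.5 182.8 355.5] psi 4.17 q6 1.61 tilt 0.02 | turn -0.03 total shift [-0.008 -0.016  3.158] = 4 x [-0.002 -0.004  0.79 ]
```

View pics/w14.png

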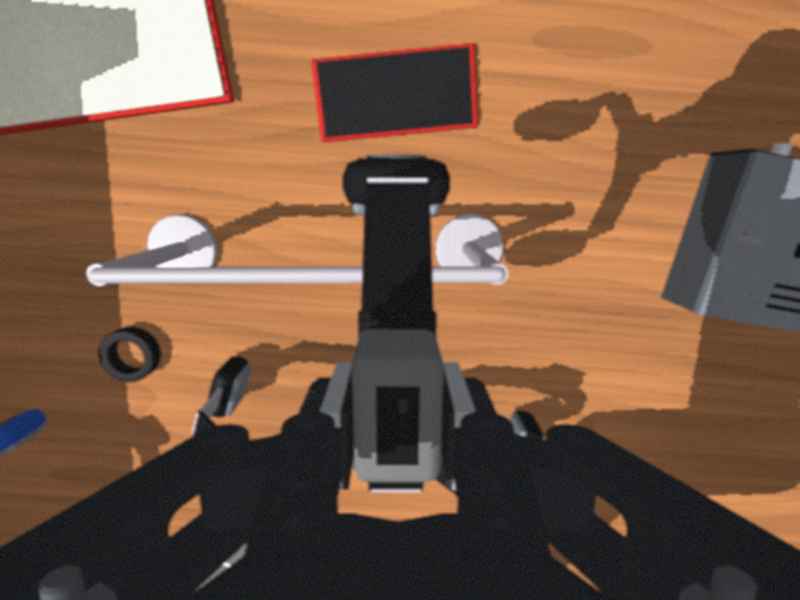

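The headset is held square above the bar, which runs level from (97,273) to (500,273) in this view.

Run:
```python
from h import *
from rig import monitor
R,p=tool(monitor.sense()); c=pickle.load(open("w14.pkl","rb"))
X=bp(c,np.array([(92,273.5),(504,273)])*.7,150); print(X.round(1),X.mean(0).round(1),np.linalg.norm(X[0]-X[1]),"tool",((X-p)@R).round(1).tolist())
B=bp(c,np.array([(182,249),(470,247)])*.7,5); print("bases",B.round(1))
M=bp(c,np.array([(357,363),(440,363),(440,480),(355,480)])*.7,355.5-149.8+174); print("module top",((M-p)@R).round(1).tolist())
```

```text
[[591.9 411.6 150. ]
 [614.6 103.  150. ]] [603.3 257.3 150. ] 309.45423647626893 tool [[-0.1, -229.7, 205.7], [0.4, 79.8, 205.7]]
bases [[590.3 408.    5. ]
 [614.2 106.8   5. ]]
module top [[19.8, -11.4, -24.0], [19.8, 11.0, -24.0], [-16.4, 11.9, -24.0], [-16.5, -12.7, -24.0]]
```

>>> send_rows:
  targets: [0, 0, 0, 0, 0, 0.4, -1, 0, 0, 0, 0, 0, 0.6, -1, 0, 0, 0, 0, 0, 0.6, -1, 0, 0, 0, 0, 0, 0.6, -1, 0, 0, 0, 0, 0, 0.5, -1]

```text
time_s: 33.95
eef_pos: [608.3, 182.4, 192.6]
ee_rot: [0.0, 0.999, 0.036, -0.0]
force: [0.1, 0.5, -2.9]
grip_width: 0.292
grip_force: 50.0
```

>>> send_rows:
  targets: [0, 0, 0, 0, 0, 0.25, -1, 0, 0, 0, 0, 0, 0.1, -1, 0, 0, 0, 0, 0, 0.05, -1, 0, 0, 0, 0, 0, 0, -1]

```text
time_s: 34.45
eef_pos: [609.0, 183.2, 170.2]
ee_rot: [-0.0, 0.999, 0.036, 0.001]
force: [0.1, 0.7, -2.6]
grip_width: 0.295
grip_force: 50.0
```

>>> send_rows:
  targets: [0, 0, 0, 0, 0, 0.04, -1, 0, 0, 0, 0, 0, 0.02, -1, 0, 0, 0, 0, 0, 0, -1, 0, 0, 0, 0, 0, 0, -1]

```text
time_s: 34.95
eef_pos: [608.8, 183.3, 166.0]
ee_rot: [-0.0, 0.999, 0.036, 0.0]
force: [0.7, 0.7, -2.2]
grip_width: 0.294
grip_force: 50.0
```

>>> send_rows:
  targets: [0, 0, 0, 0, 0, 0.02, -1, 0, 0, 0, 0, 0, 0, -1, 0, 0, 0, 0, 0, 0, -1]

```text
time_s: 35.33
eef_pos: [608.9, 183.3, 165.6]
ee_rot: [-0.0, 0.999, 0.036, 0.001]
force: [-2.5, -0.7, 5.9]
grip_width: 0.293
grip_force: 51.1
```

>>> send_rows:
  targets: [0, 0, 0, 0, 0, 0, -0.5, 0, 0, 0, 0, 0, 0, 0.1, 0, 0, 0, 0, 0, 0, 0.1, 0, 0, 0, 0, 0, -0.2, 0.1, 0, 0, 0, 0, 0, -0.6, 0.1]

```text
time_s: 35.95
eef_pos: [608.1, 183.2, 212.3]
ee_rot: [0.0, 0.999, 0.036, -0.002]
force: [0.3, -0.3, 0.1]
grip_width: 0.55
grip_force: 0.0
```

>>> send_rows:
  targets: [0, 0, 0, 0, 0, -0.7, 0.2, 0, 0, -10.2, 0, 0, -0.5, 0.2, 0, 0, -10.2, 0, 0, -0.5, 0.2, 0, 0, -10.2, 0, 0, 0, 0.2, 0, 0, -10.2, 0, 0, 0, 0.2]

```text
time_s: 36.58
eef_pos: [608.8, 183.3, 315.9]
ee_rot: [0.0, 0.923, 0.384, 0.001]
force: [-0.2, 0.2, -0.5]
grip_width: 0.6
grip_force: 0.0
```

>>> send_rows:
  targets: [0, 0, -10.2, 0, 0, 0, 0.2, 0, 0, -10.2, 0, 0, 0, 0.2, 0, 0, -10.2, 0, 0, 0, 0.2, 0, 0, 0, 0, 0, 0, 0.2]

```text
time_s: 37.08
eef_pos: [608.7, 183.3, 315.4]
ee_rot: [0.0, 0.791, 0.611, 0.0]
force: [-0.3, -0.0, 0.7]
grip_width: 0.597
grip_force: 0.0
```

Run:
```python
from h import *
plan(416,90,250,75.6); snap("w15")
```

```text
at [608.7 183.3 315.4] psi 75.39 q6 0.36 tilt 0.05 | turn -0.21 total shift [-2.304 -2.725  1.091] = 5 x [-0.461 -0.545  0.218]
```

>>> send_rows:
  targets: [0, 0, -0.2, -0.46, -0.545, 0, 0.2, 0, 0, 0, -0.46, -0.545, 0.1, 0.2, 0, 0, 0, -0.46, -0.545, 0.3, 0.2, 0, 0, 0, -0.46, -0.545, 0.4, 0.2, 0, 0, 0, -0.46, -0.545, 0.29, 0.2]

```text
time_s: 37.75
eef_pos: [414.6, 89.6, 248.8]
ee_rot: [0.0, 0.791, 0.612, 0.0]
force: [0.6, -0.7, 0.3]
grip_width: 0.599
grip_force: 0.0
```

>>> send_rows:
  targets: [0, 0, 0, 0, 0, 0, 0.2, 0, 0, 0, 0, 0, 0, 0.2]

```text
time_s: 38.0
eef_pos: [417.0, 90.2, 250.2]
ee_rot: [0.001, 0.79, 0.613, 0.001]
force: [-0.5, -0.4, 0.7]
grip_width: 0.597
grip_force: 0.0
```

```bash
cat >> h.py <<'E'
def findmod(c,ang=range(-12,13,2),show=True):
    """template of the module top seen in w13 (centre raw px 280,253.4), rotated by ang"""
    t0=pickle.load(open("w13.pkl","rb"))["img"]; best=None
    cx,cy=280,253.4
    for a in ang:
        M=cv2.getRotationMatrix2D((cx,cy),a,1); w=cv2.warpAffine(t0,M,(560,420)); t=w[212:282,262:299]
        r=cv2.matchTemplate(c["img"],t,cv2.TM_CCOEFF_NORMED); _,v,_,l=cv2.minMaxLoc(r)
        if best is None or v>best[0]: best=(v,a,l[0]+cx-262,l[1]+cy-212)
    X=bp(c,best[2:],174)[0]
    from rig import monitor
    R,p=tool(monitor.sense()); print("score %.2f ang %g px %.1f %.1f"%best,"world",X.round(1),"tool",((X-p)@R).round(1)); return best,X
def greymask(c,u,v,r=30):
    g=c["img"][int(v)-r:int(v)+r,int(u)-r:int(u)+r].astype(int); m=(g.max(2)-g.min(2)<22)&(g.mean(2)>70)
    for row in m[::2]: print("".join("#" if x else "." for x in row))
E
python3 - <<'E'
from h import *
plan(416,90,250,75.6); c=snap("w16")
findmod(pickle.load(open("w13.pkl","rb")))
b,X=findmod(c); greymask(c,b[2],b[3])
t=pickle.load(open("w13.pkl","rb")); print("ref"); greymask(t,280,253)
E
```

```text
at [417.   90.2 250.2] psi 75.56 q6 0.19 tilt 0.12 | turn -0.04 total shift [-0.007 -0.015  0.004] = 1 x [-0.007 -0.015  0.004]
score 1.00 ang 0 px 280.0 253.4 world [ 436.  -109.8  174. ] tool [-189.1   67.8   76.2]
score 0.92 ang 4 px 282.0 222.4 world [421.7  91.6 174. ] tool [ 2.4  3.9 76.2]
.............#################################..............
.............#################################..............
............###################################.............
............####################################............
............####################################............
............####################################............
............####################################............
............##########................##########............
............##########................##########............
............##########................##########............
............##########................##########............
............##########................##########............
............##########.................#########............
..........
[... 2160 characters left out ...]
......##########.............
............##########...............##########.............
............##########...............##########.............
............##########...............##########.............
...........###########...............##########.............
............##########...............##########.............
............###################################.............
............##################################..............
.............#################################..............
.......................##.#################.................
............................................................
............................................................
```

>>> send_rows:
  targets: [0, 0, -2, 0, 0, 0, 0.2, 0, 0, 0, 0.04, 0.066, 0.3, 0.2, 0, 0, 0, 0, 0, 0.6, 0.2, 0, 0, 0, 0, 0, 0.6, 0.2, 0, 0, 0, 0, 0, 0.2, 0.2]

```text
time_s: 38.67
eef_pos: [420.2, 91.8, 145.9]
ee_rot: [-0.001, 0.779, 0.627, -0.001]
force: [0.9, -0.4, 0.3]
grip_width: 0.603
grip_force: 0.0
```

>>> send_rows:
  targets: [0, 0, 0, 0, 0, 0, 0.2, 0, 0, 0, 0, 0, 0, -1, 0, 0, 0, 0, 0, 0, -1, 0, 0, 0, 0, 0, 0, -1, 0, 0, 0, 0, 0, 0, -1]

```text
time_s: 39.3
eef_pos: [421.2, 91.6, 148.6]
ee_rot: [0.001, 0.779, 0.627, 0.001]
force: [-1.2, -1.1, 8.0]
grip_width: 0.295
grip_force: 50.5
```

>>> send_rows:
  targets: [0, 0, 0, 0, 0, 0, -1]

```text
time_s: 39.42
eef_pos: [421.2, 91.6, 148.6]
ee_rot: [0.001, 0.779, 0.627, 0.001]
force: [-1.2, 0.6, 6.8]
grip_width: 0.293
grip_force: 50.5
```

Run:
```python
from h import *
plan(602.5,258,355,4.2)
```

```text
at [421.2  91.6 148.6] psi 77.69 q6 0.16 tilt 0.15 | turn 73.49 total shift [ 3.217 -2.544 -3.441] = 7 x [ 0.46  -0.363 -0.492]
```

>>> send_rows:
  targets: [0, 0, 0, 0, 0, -0.4, -1, 0, 0, 0, 0, 0, -0.7, -1, 0, 0, 0, 0, 0, -0.7, -1, 0, 0, 10.5, 0, 0, -0.7, -1, 0, 0, 10.5, 0, 0, -0.7, -1]

```text
time_s: 40.05
eef_pos: [420.1, 91.6, 341.0]
ee_rot: [0.0, 0.882, 0.472, 0.0]
force: [0.0, 0.3, -2.7]
grip_width: 0.296
grip_force: 49.7
```

>>> send_rows:
  targets: [0, 0, 10.5, 0, 0, -0.25, -1, 0, 0, 10.5, 0, 0, 0, -1, 0, 0, 10.5, 0, 0, 0, -1, 0, 0, 10.5, 0, 0, 0, -1, 0, 0, 10.5, 0, 0, 0, -1]

```text
time_s: 40.67
eef_pos: [420.3, 91.6, 354.5]
ee_rot: [0.0, 0.999, 0.034, 0.0]
force: [0.5, -1.0, -2.9]
grip_width: 0.296
grip_force: 49.7
```

>>> send_rows:
  targets: [0, 0, 0, 0, 0, 0, -1, 0, 0, 0, 0.5, -0.4, 0, -1, 0, 0, 0, 0.6, -0.484, 0, -1, 0, 0, 0, 0.6, -0.484, 0, -1, 0, 0, 0, 0.6, -0.484, 0, -1]

```text
time_s: 41.3
eef_pos: [550.9, 213.6, 354.3]
ee_rot: [0.0, 0.999, 0.039, 0.0]
force: [0.7, -0.4, -1.5]
grip_width: 0.293
grip_force: 49.7
```

>>> send_rows:
  targets: [0, 0, 0, 0.5, -0.4, 0, -1, 0, 0, 0, 0.3, -0.2, 0, -1, 0, 0, 0, 0, 0, 0, -1, 0, 0, 0, 0, 0, 0, -1]

```text
time_s: 41.8
eef_pos: [595.0, 251.6, 354.4]
ee_rot: [0.0, 0.999, 0.037, -0.0]
force: [-0.5, -0.3, -3.0]
grip_width: 0.292
grip_force: 49.8
```

Run:
```python
from h import *
plan(602.8,258,166,4.2); snap("w17")
```

```text
at [595.  251.6 354.4] psi 4.30 q6 1.71 tilt 0.02 | turn 0.10 total shift [ 0.138 -0.096  3.139] = 4 x [ 0.035 -0.024  0.785]
```

>>> send_rows:
  targets: [0, 0, 0, 0.138, -0.105, 0, -1, 0, 0, 0, 0, 0, 0, -1, 0, 0, 0, 0, 0, 0, -1]

```text
time_s: 42.22
eef_pos: [602.7, 258.4, 354.6]
ee_rot: [0.0, 0.999, 0.037, 0.0]
force: [-0.2, 0.2, -3.0]
grip_width: 0.296
grip_force: 49.7
```

Run:
```python
from h import *
from rig import monitor
plan(603,258.3,166,4.2); c=snap("w18"); R,p=tool(monitor.sense()); g=c["img"].astype(int)
pts=[]
u0,v0=pj(c,[603.3-(360-257.3)*.0734,360,150])[0]; print("bar predicted",u0,v0)
for u in range(int(u0)-30,int(u0)+40,6):
    seg=g[int(v0)-12:int(v0)+13,u]; k=np.where((seg.max(1)-seg.min(1)<45)&(seg.mean(1)>95))[0]
    if 4<=len(k)<=14: pts.append((u,int(v0)-12+k.mean()))
X=bp(c,np.array(pts),151); print("bar in tool",((X-p)@R).round(1)[::4].tolist(),len(pts))
q=pj(c,[608.9,183.3,190])[0]; print("hung module predicted px",q); greymask(c,q[0],q[1],28)
```

```text
at [602.7 258.4 354.6] psi 4.19 q6 1.72 tilt 0.01 | turn -0.01 total shift [4.000e-03 3.000e-03 3.144e+00] = 4 x [0.001 0.001 0.786]
bar predicted 183.15350360212724 191.25013273239182
bar in tool [[-0.2, -76.1, 203.6]] 3
hung module predicted px [357.4290018  198.92943027]
...................................#####################
...................................#####################
............#####....##.#...#.#....#####################
...........#############################################
..........##############################################
..........##############################################
..........##############################################
..........##############################################
.........###############..........######################
########################...........#####################
########################..........######################
########################..........######################
#######################...........######################
#######################...........######################
........###############...........#######...............
.........##############...........######................
........###############...........######................
........###############..........#######................
........###############..........#######................
........###############...........######................
#######...#############################.................
#######....############################.................
#######.....##########################..................
########......#################.........................
########................................................
#######.................................................
........................................................
........................................................
```

>>> send_rows:
  targets: [0, 0, 0, 0, 0, 0.4, -1, 0, 0, 0, 0, 0, 0.6, -1, 0, 0, 0, 0, 0, 0.6, -1, 0, 0, 0, 0, 0, 0.6, -1, 0, 0, 0, 0, 0, 0.5, -1]

```text
time_s: 42.9
eef_pos: [602.6, 258.5, 191.1]
ee_rot: [0.0, 0.999, 0.037, -0.0]
force: [-0.6, 0.5, -2.8]
grip_width: 0.292
grip_force: 49.7
```

>>> send_rows:
  targets: [0, 0, 0, 0, 0, 0.25, -1, 0, 0, 0, 0, 0, 0.1, -1, 0, 0, 0, 0, 0, 0.06, -1, 0, 0, 0, 0, 0, 0.03, -1, 0, 0, 0, 0, 0, 0, -1]

```text
time_s: 43.52
eef_pos: [603.2, 258.8, 166.4]
ee_rot: [-0.0, 0.999, 0.036, 0.0]
force: [-0.5, 0.1, -2.1]
grip_width: 0.293
grip_force: 49.7
```

>>> send_rows:
  targets: [0, 0, 0, 0, 0, 0.025, -1, 0, 0, 0, 0, 0, 0, -1, 0, 0, 0, 0, 0, 0.02, -1, 0, 0, 0, 0, 0, 0, -1]

```text
time_s: 44.02
eef_pos: [603.3, 258.8, 164.5]
ee_rot: [-0.0, 0.999, 0.036, 0.001]
force: [-1.9, -1.3, 5.6]
grip_width: 0.298
grip_force: 50.9
```

Seated. Release, lift, and go to the third headset at (436,291).

>>> send_rows:
  targets: [0, 0, 0, 0, 0, 0, -0.5, 0, 0, 0, 0, 0, 0, 0.1, 0, 0, 0, 0, 0, 0, 0.1, 0, 0, 0, 0, 0, -0.2, 0.1, 0, 0, 0, 0, 0, -0.6, 0.1]

```text
time_s: 44.65
eef_pos: [602.5, 258.6, 210.8]
ee_rot: [0.0, 0.999, 0.036, -0.002]
force: [-0.3, 0.1, 0.8]
grip_width: 0.548
grip_force: 0.0
```

>>> send_rows:
  targets: [0, 0, 0, 0, 0, -0.7, 0.2, 0, 0, -10.2, 0, 0, -0.5, 0.2, 0, 0, -10.2, 0, 0, -0.5, 0.2, 0, 0, -10.2, 0, 0, 0, 0.2, 0, 0, -10.2, 0, 0, 0, 0.2]

```text
time_s: 45.28
eef_pos: [603.1, 258.8, 314.4]
ee_rot: [0.0, 0.923, 0.385, 0.001]
force: [0.4, 0.1, -0.3]
grip_width: 0.604
grip_force: 0.0
```

>>> send_rows:
  targets: [0, 0, -10.2, 0, 0, 0, 0.2, 0, 0, -10.2, 0, 0, 0, 0.2, 0, 0, -10.2, 0, 0, 0, 0.2, 0, 0, 0, 0, 0, 0, 0.2]

```text
time_s: 45.78
eef_pos: [603.1, 258.8, 314.0]
ee_rot: [0.0, 0.791, 0.612, 0.0]
force: [0.2, 0.1, 0.2]
grip_width: 0.597
grip_force: 0.0
```

Run:
```python
from h import *
plan(436,291.5,250.5,75.6)
```

```text
at [603.1 258.8 314. ] psi 75.49 q6 0.48 tilt 0.05 | turn -0.11 total shift [-0.164 -2.833  1.058] = 4 x [-0.041 -0.708  0.265]
```

>>> send_rows:
  targets: [0, 0, 0, -0.04, -0.65, 0, 0.2, 0, 0, 0, -0.04, -0.65, 0.1, 0.2, 0, 0, 0, -0.04, -0.65, 0.3, 0.2, 0, 0, 0, -0.04, -0.5, 0.4, 0.2, 0, 0, 0, 0, -0.383, 0.26, 0.2]

```text
time_s: 46.4
eef_pos: [434.7, 291.9, 249.3]
ee_rot: [-0.0, 0.792, 0.611, -0.0]
force: [-0.4, 0.3, -0.4]
grip_width: 0.6
grip_force: 0.0
```

>>> send_rows:
  targets: [0, 0, 0, 0, 0, 0, 0.2, 0, 0, 0, 0, 0, 0, 0.2]

```text
time_s: 46.65
eef_pos: [437.1, 291.8, 250.6]
ee_rot: [0.0, 0.791, 0.612, 0.001]
force: [-0.1, 0.3, -1.0]
grip_width: 0.601
grip_force: 0.0
```

Run:
```python
from h import *
plan(436,291.5,148,75.6); c=snap("w19"); b,X=findmod(c); greymask(c,b[2],b[3])
```

```text
at [437.1 291.8 250.6] psi 75.46 q6 0.62 tilt 0.11 | turn -0.14 total shift [-0.009 -0.016  1.71 ] = 3 x [-0.003 -0.005  0.57 ]
score 0.93 ang 2 px 272.0 227.4 world [434.2 291.4 174. ] tool [-1.1 -3.  76.5]
..............#################################.............
..............#################################.............
.............###################################............
............####################################............
............####################################............
............####################################............
............####################################............
............###########...............##########............
............##########................##########............
.............#########................##########............
.............#########................##########............
.............#########................##########............
.............#########................##########............
.............#########................##########............
.............#########................
[... 237 characters left out ...]
........############.........
............##########.................############.........
............###########................#############........
............##########.................##############.......
............##########.................##############.......
............###########......####################...........
............####################################............
.............###################################............
.............##################################.............
...............#############################................
............................................................
............................................................
```

>>> send_rows:
  targets: [0, 0, -0.5, -0.018, -0.05, 0.3, 0.2, 0, 0, 0, 0, 0, 0.6, 0.2, 0, 0, 0, 0, 0, 0.6, 0.2, 0, 0, 0, 0, 0, 0.2, 0.2, 0, 0, 0, 0, 0, 0, 0.2]

```text
time_s: 47.32
eef_pos: [433.5, 291.5, 148.0]
ee_rot: [0.0, 0.788, 0.616, 0.0]
force: [1.0, -0.1, 0.7]
grip_width: 0.603
grip_force: 0.0
```

>>> send_rows:
  targets: [0, 0, 0, 0, 0, 0, 0.2, 0, 0, 0, 0, 0, 0, -1, 0, 0, 0, 0, 0, 0, -1, 0, 0, 0, 0, 0, 0, -1, 0, 0, 0, 0, 0, 0, -1]

```text
time_s: 47.95
eef_pos: [433.3, 291.8, 148.6]
ee_rot: [0.0, 0.788, 0.616, 0.001]
force: [-0.5, 0.4, 5.6]
grip_width: 0.294
grip_force: 50.3
```

>>> send_rows:
  targets: [0, 0, 0, 0, 0, 0, -1]

```text
time_s: 48.08
eef_pos: [433.3, 291.8, 148.6]
ee_rot: [0.0, 0.788, 0.616, 0.001]
force: [-0.6, 1.4, 6.7]
grip_width: 0.298
grip_force: 50.3
```

Run:
```python
from h import *
plan(597.5,332.5,355,4.2)
```

```text
at [433.3 291.8 148.6] psi 76.08 q6 0.61 tilt 0.11 | turn 71.88 total shift [ 2.779 -0.476 -3.441] = 6 x [ 0.463 -0.079 -0.573]
```

>>> send_rows:
  targets: [0, 0, 0, 0, 0, -0.4, -1, 0, 0, 0, 0, 0, -0.7, -1, 0, 0, 0, 0, 0, -0.7, -1, 0, 0, 10.3, 0, 0, -0.7, -1, 0, 0, 10.3, 0, 0, -0.7, -1]

```text
time_s: 48.7
eef_pos: [432.5, 291.4, 340.8]
ee_rot: [0.0, 0.886, 0.463, -0.0]
force: [-0.3, -0.0, -2.1]
grip_width: 0.292
grip_force: 49.6
```

>>> send_rows:
  targets: [0, 0, 10.3, 0, 0, -0.25, -1, 0, 0, 10.3, 0, 0, 0, -1, 0, 0, 10.3, 0, 0, 0, -1, 0, 0, 10.3, 0, 0, 0, -1, 0, 0, 10.2, 0, 0, 0, -1]

```text
time_s: 49.32
eef_pos: [432.7, 291.4, 354.3]
ee_rot: [0.0, 0.999, 0.033, -0.0]
force: [0.3, 0.5, -2.3]
grip_width: 0.295
grip_force: 49.6
```

>>> send_rows:
  targets: [0, 0, 0, 0, 0, 0, -1, 0, 0, 0, 0.5, -0.08, 0, -1, 0, 0, 0, 0.6, -0.1, 0, -1, 0, 0, 0, 0.6, -0.1, 0, -1, 0, 0, 0, 0.5, -0.1, 0, -1]

```text
time_s: 49.95
eef_pos: [564.0, 323.8, 354.0]
ee_rot: [0.0, 0.999, 0.038, -0.0]
force: [-0.2, -0.3, -2.0]
grip_width: 0.297
grip_force: 49.7
```

>>> send_rows:
  targets: [0, 0, 0, 0.4, -0.06, 0, -1, 0, 0, 0, 0.2, -0.04, 0, -1, 0, 0, 0, 0, 0, 0, -1, 0, 0, 0, 0, 0, 0, -1]

```text
time_s: 50.45
eef_pos: [598.0, 332.2, 354.7]
ee_rot: [0.0, 0.999, 0.037, -0.0]
force: [-1.2, -0.2, -1.4]
grip_width: 0.293
grip_force: 49.7
```

Run:
```python
from h import *
plan(597.6,332.7,164.5,4.2); c=snap("w20")
q=pj(c,[603.3,258.8,190])[0]; print("hung module predicted px",q); greymask(c,q[0],q[1],26)
```

```text
at [598.  332.2 354.7] psi 4.19 q6 1.83 tilt 0.01 | turn -0.01 total shift [-0.006 -0.009  3.17 ] = 4 x [-0.001 -0.002  0.792]
hung module predicted px [355.51916968 199.56479123]
....................................................
.........#########################..................
.........############################...............
.........##############################.............
.........###############################............
.........###############################............
.........##############################.............
........###############.........########..........##
######################..........####################
######################..........####################
######################..........####################
######################..........####################
######################..........####################
.......###############..........#######.............
.......##############...........#######.............
.......##############..........#######..............
.......##############..........#######..............
.......##############..........#######..............
......###############...........#######.............
######.#############################################
######...###########################################
######.....#########################################
######.......################...###....#############
######...................................###########
#####......................................#########
....................................................
```

Second one hangs in place, and the third is aligned. Lowering.

>>> send_rows:
  targets: [0, 0, 0, 0, 0, 0.4, -1, 0, 0, 0, 0, 0, 0.6, -1, 0, 0, 0, 0, 0, 0.6, -1, 0, 0, 0, 0, 0, 0.6, -1, 0, 0, 0, 0, 0, 0.5, -1]

```text
time_s: 51.12
eef_pos: [597.6, 332.1, 191.8]
ee_rot: [0.0, 0.999, 0.036, -0.0]
force: [0.3, 0.2, -1.9]
grip_width: 0.293
grip_force: 49.7
```

>>> send_rows:
  targets: [0, 0, 0, 0, 0, 0.25, -1, 0, 0, 0, 0, 0, 0.1, -1, 0, 0, 0, 0, 0, 0.06, -1, 0, 0, 0, 0, 0, 0.04, -1, 0, 0, 0, 0, 0, 0, -1]

```text
time_s: 51.75
eef_pos: [598.5, 332.2, 166.0]
ee_rot: [-0.0, 0.999, 0.036, 0.0]
force: [-0.7, 0.0, -1.3]
grip_width: 0.296
grip_force: 49.7
```

>>> send_rows:
  targets: [0, 0, 0, 0, 0, 0.02, -1, 0, 0, 0, 0, 0, 0, -1, 0, 0, 0, 0, 0, 0, -1]

```text
time_s: 52.12
eef_pos: [598.5, 332.2, 164.6]
ee_rot: [-0.0, 0.999, 0.036, 0.0]
force: [0.7, 0.6, -1.7]
grip_width: 0.292
grip_force: 49.9
```

>>> send_rows:
  targets: [0, 0, 0, 0, 0, 0.02, -1, 0, 0, 0, 0, 0, 0, -1, 0, 0, 0, 0, 0, 0, -1]

```text
time_s: 52.5
eef_pos: [598.6, 332.3, 164.5]
ee_rot: [-0.0, 0.999, 0.036, 0.001]
force: [-2.2, -0.7, 5.7]
grip_width: 0.293
grip_force: 50.8
```

>>> send_rows:
  targets: [0, 0, 0, 0, 0, 0, -0.5, 0, 0, 0, 0, 0, 0, 0.1, 0, 0, 0, 0, 0, 0, 0.1, 0, 0, 0, 0, 0, -0.2, 0.1, 0, 0, 0, 0, 0, -0.6, 0.1]

```text
time_s: 53.12
eef_pos: [597.8, 332.0, 210.6]
ee_rot: [0.001, 0.999, 0.036, -0.002]
force: [0.9, -0.2, 0.4]
grip_width: 0.548
grip_force: 0.0
```

>>> send_rows:
  targets: [0, 0, 0, 0, 0, -0.7, 0.2, 0, 0, 0, 0, 0, -0.7, 0.2, 0, 0, 0, -0.6, 0.3, -0.6, 0.2, 0, 0, 0, -0.7, 0.3, 0, 0.2, 0, 0, 0, -0.7, 0.3, 0, 0.2]

```text
time_s: 53.75
eef_pos: [481.2, 269.1, 332.3]
ee_rot: [-0.0, 0.999, 0.036, 0.001]
force: [1.0, -0.1, 0.7]
grip_width: 0.597
grip_force: 0.0
```

>>> send_rows:
  targets: [0, 0, 0, 0, 0, 0, 0.2, 0, 0, 0, 0, 0, 0, 0.2]

```text
time_s: 54.0
eef_pos: [483.1, 270.0, 332.1]
ee_rot: [-0.0, 0.999, 0.036, 0.001]
force: [-0.1, -0.6, -0.5]
grip_width: 0.597
grip_force: 0.0
```

Run:
```python
from h import *
plan(500,250,350,4.2); c=snap("w21"); t=snap("t21","top"); s=snap("s21","scene")
for X in ([608.9,183.3,190],[603.3,258.8,190],[598.5,332.2,190]):
    q=pj(c,X)[0]; print(X,q.round())
    if 20<q[0]<540 and 20<q[1]<400:
        g=c["img"][int(q[1])-22:int(q[1])+22,int(q[0])-22:int(q[0])+22].astype(int); m=(g.max(2)-g.min(2)<22)&(g.mean(2)>70)
        for r in m[::2]: print("".join("#" if x else "." for x in r))
# cover: compare the scene patch then (s11) and now
a=pickle.load(open("s11.pkl","rb"))["img"].astype(int); u,v=pj(s,[637,-209,60])[0].astype(int)
print("cover patch diff",np.abs(a-s["img"])[v-50:v+50,u-60:u+60].mean())
a0=pickle.load(open("top0.pkl","rb"))["img"].astype(int)
for n,X in(("mug",[241,346,50]),("tape",[467,465,10]),("phone",[740,190,5])):
    u,v=pj(t,X)[0].astype(int); print(n,np.abs(a0-t["img"])[v-12:v+12,u-18:u+18].mean().round(1))
```

```text
at [483.1 270.  332.1] psi 4.08 q6 1.80 tilt 0.11 | turn -0.12 total shift [ 0.256  0.353 -0.298] = 1 x [ 0.256  0.353 -0.298]
[608.9, 183.3, 190] [399.  59.]
....##################################......
..####################################......
######################################......
#################..............#######......
#################..............######.......
#################..............######.......
################...............######.......
################..............#######.......
################..............#######.......
################..............#######.......
################..............#######.......
################..............#######.......
################..............############..
###############..............###############
###############..............###############
###############..............###############
###############..............###############
###############..............###############
################..........##################
############################################
#########################################
[... 1456 characters left out ...]
......
........#######..............#########......
........#######..............#########......
........#######..............#########......
........#######..............#########......
........#######..............##########.....
####...#########.............#########......
################.............##########.....
################.............##########.....
################..............#########.....
################..............#########.....
#######################################.....
#######################################.....
#######################################.....
#######################################.....
cover patch diff 28.65013888888889
mug 42.4
tape 31.4
phone 4.2
```

>>> send_rows:
  targets: [0, 0, 0, 0, 0.7, 0, 0.2, 0, 0, 0, 0, 0.8, 0, 0.2, 0, 0, 0, 0, 0.8, 0, 0.2, 0, 0, 0, 0, 0.8, 0, 0.2, 0, 0, 0, 0, 0.8, 0, 0.2]

```text
time_s: 54.78
eef_pos: [499.8, 34.8, 331.1]
ee_rot: [-0.0, 0.999, 0.036, -0.0]
force: [0.3, 0.7, -0.2]
grip_width: 0.602
grip_force: 0.0
```

>>> send_rows:
  targets: [0, 0, 0, 0.2, 0.8, 0, 0.2, 0, 0, 0, 0.2, 0.8, 0, 0.2, 0, 0, 0, 0.2, 0.8, 0, 0.2, 0, 0, 0, 0.2, 0.6, 0, 0.2, 0, 0, 0, 0, 0, 0, 0.2]

```text
time_s: 55.4
eef_pos: [560.7, -142.1, 329.8]
ee_rot: [-0.0, 0.999, 0.034, -0.001]
force: [-0.8, 0.4, -0.7]
grip_width: 0.597
grip_force: 0.0
```

Run:
```python
from h import *
plan(500,-150,350,4.2); c=snap("w22"); t=snap("t22","top")
# cover outline: corners fitted to the grey region of the wrist view
g=c["img"].astype(int); m=((g.max(2)-g.min(2)<30)&(g.mean(2)>60)).astype(np.uint8)
pred=pj(c,[[637.5+a*np.cos(-.111)-b*np.sin(-.111),-209.2+a*np.sin(-.111)+b*np.cos(-.111),66] for a,b in((75,95),(75,-95),(-75,-95),(-75,95))]); print("pred px",pred.round(1).tolist())
n,l,st,ce=cv2.connectedComponentsWithStats(m); k=l[int(pred[:,1].mean())+15,int(pred[:,0].mean())+25]; cn=max(cv2.findContours((l==k).astype(np.uint8),0,1)[0],key=cv2.contourArea)
q=cv2.approxPolyDP(cn,8,True)[:,0]; print("seen",q.tolist(),st[k]); 
if len(q)==4: X=bp(c,q,66); print(X.round(1).tolist(),X.mean(0).round(1))
a0=cv2.cvtColor(pickle.load(open("top0.pkl","rb"))["img"],cv2.COLOR_RGB2GRAY).astype(np.float32); b0=cv2.cvtColor(t["img"],cv2.COLOR_RGB2GRAY).astype(np.float32)
for nme,X,r in(("mug",[241,346,50],22),("tape",[467,465,10],14),("phone",[740,190,5],25)):
    u,v=pj(t,X)[0].astype(int); T=a0[v-r:v+r,u-r:u+r]; R=cv2.matchTemplate(b0[v-r-8:v+r+8,u-r-8:u+r+8],T,cv2.TM_CCOEFF_NORMED); _,s,_,p=cv2.minMaxLoc(R); print(nme,"score",round(s,2),"px shift",p[0]-8,p[1]-8)
```

```text
at [ 560.7 -142.1  329.8] psi 3.92 q6 1.05 tilt 0.10 | turn -0.28 total shift [-1.019  0.057 -0.336] = 2 x [-0.51   0.029 -0.168]
pred px [[271.3, 37.5], [435.3, 70.3], [399.4, 197.0], [250.2, 170.1]]
seen [[272, 37], [251, 168], [399, 195], [436, 70], [401, 62], [395, 48], [371, 56], [312, 44], [308, 34]] [  251    34   186   162 20576]
mug score 0.99 px shift 0 0
tape score 1.0 px shift 0 0
phone score 0.71 px shift 0 0
```

```bash
python3 -c "
from rig import job
print(job.finish_job())"
```

```text
the job is handed in; nothing more can be done
None
```

I've handed the job in at about 55 s: both packs stand in bays, the cover lies flat on the case over its pins, all three headsets hang square on the rail, and the final camera check showed the phone, mug and tape unmoved.

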